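Put the sharpening plates away on the studs of their case

ROBOT

A 6-joint arm with a two-finger parallel gripper is mounted at the origin on the work surface. World frame = base frame: x ahead of the robot, y to its left, z up, the work surface at z = 0. Lengths are in m, angles in rad, forces in N, time in s.
With the tool pointing down it reaches from about 0.4 to 0.825 m from the base axis. Payload 7 kg.
Tool frame: the origin (TCP) lies midway between the tips of the shut fingers; the grasp point (between the pads) lies 19 mm behind it; z points along the fingers, y is the line along which they close (so a half turn about z gives the same grasp; the last joint's range is limited). The gripper opens to 88 mm and grips with 3 to 60 N. Pads are 19 mm wide; open, the fingers measure 130 mm over their backs; the gripper's body (78 mm by 193 mm) begins 47 mm behind the grasp point.
Start: joints at [-1.062, 0.359, 0.012, 0, -1.224, -0.288], TCP at [0.148, -0.659, 0.202] pointing down, gripper open.
Joint ranges: [-3.07, 3.07], [-1.43, 2.12], [-1.02, 1.25], [-3.03, 1.67], [-3.05, -0], [-3.03, 3.03]. Speed limits (rad/s): [2.39, 2.39, 3.01, 3.14, 3.14, 3.14].

INTERFACE

Orientations are given as a unit quaternion [x, y, z, w].
In Python, from rig import env gives the robot as it stands.
- The arm moves only by the tool step_arm, never from a script. Its argument "plan" is a list of rows, each a list of 3 entries, a list of its own where there are three numbers: the shift along the tool's x, y, z in cm, then the turn, a rotation vector about the tool's x, y, z in rad, then the closure, from 0 (fully open) to 1 (shut). In form: [[[tx, ty, tz], [rx, ry, rz], claw], ...]. A call has 1 to 10 rows; each row is the pose to reach, as a shift and turn from the pose commanded when the call began, along the tool's axes at that moment; what a row does not reach only later rows make up. A row lasts 1/12 s, in which the tool goes at most 41.7 mm and 7.16 degrees, less where a joint would pass 70% of its speed; a pose out of reach is approached as far as the arm can. A call with a gripper value outside its range is refused whole. The fingers move at their own pace and stop on an object; the grip force is fixed at half the most. Time passes only in rows, so rows that repeat a pose let the fingers close. It gives the time, the measured TCP pose, the force, the opening and the grip force at its end, in the units of the state.
- env.state(): the state, without advancing time (a new reading comes with each control period).
- env.camera(name): name is "side" or "top" or "wrist"; returns the picture (384x512x3 uint8, red, green, blue); there is no depth.
- env.get_calibration(name): a dict with "fx", "fy", "cx", "cy" (pixels), "camera_from_world" (4x4, takes a point from world to camera coordinates); the wrist camera has in their place "T_tool_cam" (4x4, takes a point from camera to tool coordinates, whose origin is the TCP and whose axes are the flange's). Camera axes: x right, y down, z forward; pixel columns grow to the right and rows downward; lengths in m; the calibration is good to about 2 mm. A picture is of the moment at which its call begins: read the wrist's pose just before it. get_calibration takes no time and is no camera call.
- env.sign_off(): hands the job in; it is judged then, once.
The state is a dict: "clock": time; "joints": joint angles; "qd": joint speeds; "joint_torque": joint torques, N m; "position": TCP position; "eef_rot": TCP orientation; "ft_force": force on the tool from outside, world axes, zero at the start; "moment": the same for the moment, N m; "gripper_width": opening from 0.0 (shut) to 1.0 (fully open); "gripper_force": force on a finger pad.
Only numpy, scipy, OpenCV 4.12 (cv2) and the standard library are available. Lean on these libraries where they do the work, as an engineer would, in place of code of your own. Each camera call takes 0.05 s, during which the arm holds its last target. There are 200 camera calls.

TASK

Put the sharpening plates away: lift the lid off the wooden case and stand it upright on the bench, then slide every plate that is lying out down over the case's two studs so that they lie flat on top of one another. Finally put the lid back on the case so that it sits fully down and level all round, and leave the mallet, the chisel and the bottle where they are.

Things in the scene. Friction and masses are not known exactly. Their poses are not given: they have to be found in the camera images.
- case_seat (a point): wooden case base, screwed to the bench: a 206 x 128 x 12 mm board (its top is the ledge for the lid) with a raised plinth 172 x 93 x 10 mm and two upright steel studs, 10 mm thick, 100 mm apart. This point is the middle of the plinth's top, between the studs, 22 mm above the bench; x from stud to stud, y across, z up. The first plate lies on the plinth, the next on it; four are 40 mm
- stud_a (a point): centre of the slightly bevelled tip of the stud at the base's -x end, 48 mm above the plinth's top, 70 mm above the bench
- stud_b (a point): centre of the slightly bevelled tip of the stud at the base's +x end, 48 mm above the plinth's top, 70 mm above the bench
- lid_handle (a point): loose lid, 0.3 to 0.5 kg, on the case at the start: wooden hood open below, 194 x 115 x 74 mm, walls 8 mm, on top a batten handle 90 long (x), 20 wide, 26 high. This point is the handle's centre, 87 mm above the lid's lower edge; x along lid, z up. It fits round the plinth with 2.5 mm play a side and stands on the ledge 10 mm below: this point is then 77 mm above the plinth's top
- plate1_mid (a point): steel sharpening plate 130 x 50 x 10 mm, 0.3 to 0.65 kg, flat on the bench; two plain 12 mm holes right through it on its long centre line, 50 mm either side of its centre. All plates are alike, either way round. This point is its centre, 5 mm above its underside; x along its length, y across, z up. Grip it across its 50 mm width. None from the start if absent in this run
- plate2_mid (a point): steel sharpening plate 130 x 50 x 10 mm, 0.3 to 0.65 kg, flat on the bench; two plain 12 mm holes right through it on its long centre line, 50 mm either side of its centre. All plates are alike, either way round. This point is its centre, 5 mm above its underside; x along its length, y across, z up. Grip it across its 50 mm width. None from the start if absent in this run
- plate3_mid (a point): steel sharpening plate 130 x 50 x 10 mm, 0.3 to 0.65 kg, flat on the bench; two plain 12 mm holes right through it on its long centre line, 50 mm either side of its centre. All plates are alike, either way round. This point is its centre, 5 mm above its underside; x along its length, y across, z up. Grip it across its 50 mm width. None from the start if absent in this run
- plate4_mid (a point): steel sharpening plate 130 x 50 x 10 mm, 0.3 to 0.65 kg, flat on the bench; two plain 12 mm holes right through it on its long centre line, 50 mm either side of its centre. All plates are alike, either way round. This point is its centre, 5 mm above its underside; x along its length, y across, z up. Grip it across its 50 mm width. None from the start if absent in this run
- mallet: a wooden joiner's mallet lying beside the work, about 315 mm long, its 140 x 90 x 65 mm head towards its own +y and the handle towards -y; not part of the job, to be left where it is
- chisel: a wood chisel with a wooden handle, 280 mm long, lying on the bench, its blade towards its own +x; not part of the job, to be left where it is
- bottle: a white plastic bottle, 62 mm across and 160 mm high, standing on the bench; origin at its underside; not part of the job, to be left where it is
Things that resemble listed ones, but are neither listed nor needed, are in the scene too. Leave any turquoise look-alike of the part that bears plate4_mid alone.

How it is judged:
By the outcome, as a careful person would: the job done as asked, in the order asked, and still so for the second after the job is handed in, with the robot touching nothing.
Of plate1, plate2, plate3, plate4 only 2 to 4 are there at a start; the rules pass over those that are not, and their reading is None.
At some moment in a run one of plate1, plate2, plate3, plate4 may be knocked a few centimetres aside while the robot is not near it.
Once in a run the grip may slacken for a moment while it holds something.
It also fails if it takes over 210 s, if anything falls off the work surface, if the arm or the gripper's body presses on something with over 40 N, if the wrist force passes 120 N, or if a joint passes its speed limit or range.

## Working session

There is one attempt and no reset: what is moved stays moved. The work goes in short steps, Python scripts to look and compute and a tool call to move; the robot and the scene stay as the last step left them, time stands still between calls to the robot, and variables do not carry over. Pictures are saved under pics/ and viewed, at most 14 in all, crops included, and the job is handed in when it is done.

Besides the shell and the picture viewer there is one more tool, called after "Request:" in YAML: its name, and indented under it one key for each argument. step_arm: Moves the arm, as the interface text tells. Its arguments: {"type":"object","properties":{"plan":{"type":"array"}},"required":["plan"]}

```bash
ls; mkdir -p pics; python3 - <<'E'
from rig import env
import cv2, numpy as np
print(env.state())
for n in("top","side","wrist"):
    print(n,env.get_calibration(n))
    im=env.camera(n); cv2.imwrite(f"pics/{n}0.png",cv2.cvtColor(im,cv2.COLOR_RGB2BGR))
E
```

```text
pics
{'clock': 0.0, 'joints': array([-1.06189649e+00,  3.59408767e-01,  1.10275023e-02, -3.58608351e-04,
       -1.22408489e+00, -2.88094294e-01]), 'qd': array([-0.00236563, -0.00084102,  0.00026757,  0.00173346, -0.00020851,
        0.00020964]), 'joint_torque': array([-8.01509232e-04, -5.82721961e+01,  2.93053329e+01,  6.99730217e+00,
        6.93382550e-03, -2.18655096e-04]), 'position': array([ 0.14768163, -0.65808835,  0.2007934 ]), 'eef_rot': array([-1.10117891e-01,  9.93918168e-01,  8.34908899e-04, -1.68599488e-04]), 'ft_force': array([ 0.08425589, -0.09169725,  0.28842592]), 'moment': array([ 0.02718383, -0.0472222 , -0.0417334 ]), 'gripper_force': 0.0, 'gripper_width': 0.9988215619915017}
top {'fx': 382.45967112844437, 'fy': 382.45967112844437, 'cx': 255.7585675086981, 'cy': 190.4022142606247, 'camera_from_world': array([[ 0.00979875, -0.99968642, -0.02304449,  0.03713152],
       [-0.98553676, -0.00575592, -0.16936402,  0.5731489 ],
       [ 0.16917827,  0.02437075, -0.98528411,  1.14691182],
       [ 0.        ,  0.        ,  0.        ,  1.        ]])}
side {'fx': 451.1745136951573, 'fy': 451.1745136951573, 'cx': 254.55045628515774, 'cy': 184.6883222793492, 'camera_from_world': array([[-0.93580382, -0.35244187,  0.00747957,  0.55274543],
       [-0.27308026,  0.71133874, -0.6476298 ,  0.20199703],
       [ 0.22293135, -0.60809696, -0.76191843,  1.40747987],
       [ 0.        ,  0.        ,  0.        ,  1.        ]])}
wrist {'fx': 294.15495557422605, 'fy': 294.15495557422605, 'cx': 255.38097859410303, 'cy': 189.60954324291475, 'T_tool_cam': array([[ 9.98154784e-04, -9.63753741e-01, -2.66791547e-01,
         7.09116776e-02],
       [ 9.99999207e-01,  1.16669894e-03, -4.73240157e-04,
         8.50580190e-04],
       [ 7.67352386e-04, -2.66790863e-01,  9.63754142e-01,
        -1.81588694e-01],
       [ 0.00000000e+00,  0.00000000e+00,  0.00000000e+00,
         1.00000000e+00]])}
```

View pics/top0.png

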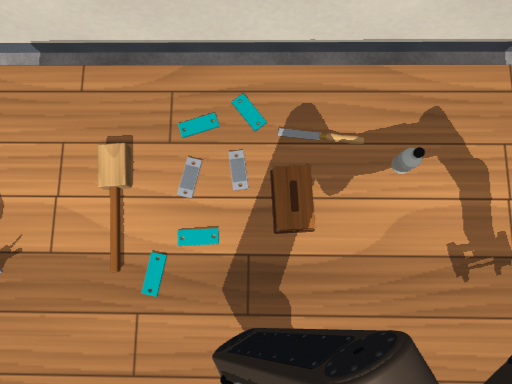

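View pics/side0.png

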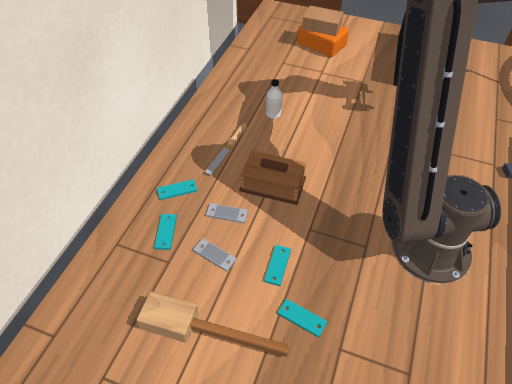

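The top and side views show two grey steel plates, at about (190,176) and (238,169) in top. There are four turquoise look-alikes, the lidded case at (293,198), the mallet on the left, and the chisel and bottle on the right. Next I'll measure the case and plates.

```bash
cat > h.py <<'E'
from rig import env
import cv2, numpy as np
from scipy.spatial.transform import Rotation as R
def cam(n,s=None):
    c=env.get_calibration(n); K=np.array([[c['fx'],0,c['cx']],[0,c['fy'],c['cy']],[0,0,1]])
    if n=='wrist':
        T=np.eye(4);T[:3,:3]=R.from_quat(s['eef_rot']).as_matrix();T[:3,3]=s['position']
        W=T@c['T_tool_cam']
    else: W=np.linalg.inv(c['camera_from_world'])
    return K,W
def unproj(px,z,KW):
    K,W=KW; px=np.atleast_2d(px).astype(float)
    d=(W[:3,:3]@np.linalg.inv(K)@np.c_[px,np.ones(len(px))].T).T
    return W[:3,3]+d*((z-W[2,3])/d[:,2])[:,None]
def proj(P,KW):
    K,W=KW; P=np.atleast_2d(P); p=(K@(W[:3,:3].T@(P-W[:3,3]).T)).T
    return p[:,:2]/p[:,2:]
def shot(n,f):
    s=env.state(); im=env.camera(n); cv2.imwrite(f"pics/{f}.png",cv2.cvtColor(im,cv2.COLOR_RGB2BGR)); return im,cam(n,s),s
def rects(mask,z,KW,amin=100):
    cs,_=cv2.findContours(mask.astype(np.uint8)*255,cv2.RETR_EXTERNAL,cv2.CHAIN_APPROX_NONE); out=[]
    for c in cs:
        if cv2.contourArea(c)<amin: continue
        P=unproj(c[:,0],z,KW)[:,:2]
        (x,y),(w,h),a=cv2.minAreaRect((P*1000).astype(np.float32))
        if w<h: w,h,a=h,w,a+90
        out.append((x/1000,y/1000,w,h,(a+90)%180-90,c[:,0].mean(0).round()))
    return out
def steel(im):
    h=cv2.cvtColor(im,cv2.COLOR_RGB2HSV); return (h[...,1]<45)&(h[...,2]>90)
def turq(im):
    h=cv2.cvtColor(im,cv2.COLOR_RGB2HSV); return (abs(h[...,0].astype(int)-90)<10)&(h[...,1]>120)
def state():
    s=env.state(); m=R.from_quat(s['eef_rot']).as_matrix()
    print('t',round(s['clock'],2),'p',s['position'].round(4),'yaw y-axis',np.degrees(np.arctan2(m[1,1],m[0,1])).round(2),'z',m[:,2].round(3),'F',s['ft_force'].round(1),'w',round(s['gripper_width'],3),'q6',s['joints'][5].round(2)); return s
def go(p,yaw,s=None):
    """shift (cm) & turn (rad) in tool axes from the present pose to TCP p, tool down, tool y axis at yaw deg (mod 180)"""
    s=s or env.state(); m=R.from_quat(s['eef_rot']).as_matrix()
    best=None
    for k in(0,180):
        a=np.radians(yaw+k); y=np.array([np.cos(a),np.sin(a),0]); z=np.array([0,0,-1.]); M=np.c_[np.cross(y,z),y,z]
        r=R.from_matrix(m.T@M).as_rotvec()
        if best is None or np.linalg.norm(r)<np.linalg.norm(best): best=r
    print('shift',((m.T@(np.array(p)-s['position']))*100).round(2),'turn',best.round(4))
E
python3 - <<'E'
from h import *
for n in('top','side'):
    im=cv2.imread(f'pics/{n}0.png')[...,::-1].copy(); KW=cam(n)
    for nm,m in(('steel',steel(im)),('turq',turq(im))):
        for r in rects(m,.01,KW):
            if r[2]<220: print(n,nm,np.round(r[:5],3),r[5])
K=cam('top'); print(unproj([[294,195],[292,198]],.112,K), unproj([[273,161],[312,166],[314,231],[274,234]],.086,K))
print(unproj([[273.5,165.5]],.112,cam('side')))
E
```

```text
top steel [  0.622   0.26  130.131  50.712 -13.152] [189. 177.]
top steel [6.48000e-01 1.01000e-01 1.30369e+02 4.93620e+01 8.40000e+00] [238. 170.]
top steel [  0.68   -0.442  99.04   63.262 -56.072] [406. 160.]
top steel [ 7.71000e-01 -9.80000e-02  1.37749e+02  2.54240e+01  8.36570e+01] [299. 134.]
top steel [  1.041   0.72  105.179  41.286  89.858] [62. 60.]
top steel [  1.041  -0.22  162.885  44.274  89.858] [334.  61.]
top steel [  1.043  -0.76  117.373  51.113  89.802] [495.  57.]
top turq [  0.313   0.359 130.603  52.097 -10.119] [154. 274.]
top turq [  0.43    0.225 128.073  50.068 -86.784] [198. 237.]
top turq [  0.801   0.237 129.487  52.848 -71.657] [198. 125.]
top turq [8.47000e-01 6.90000e-02 1.30878e+02 5.12800e+01 3.85460e+01] [249. 112.]
side steel [  0.624   0.262 133.346  53.703 -13.079] [215. 254.]
side steel [6.50000e-01 1.04000e-01 1.31345e+02 5.62100e+01 8.83800e+00] [227. 213.]
side steel [ 7.74000e-01 -1.02000e-01  1.40718e+02  2.76090e+01  8.39280e+01] [217. 160.]
side steel [  0.693  -0.492 199.708  62.15  -71.538] [274. 102.]
side turq [  0.315   0.362 130.258  52.61  -10.83 ] [302. 318.]
side turq [  0.432   0.228 131.98   50.809 -86.319] [277. 265.]
side turq [  0.803   0.24  134.367  51.826 -71.591] [165. 231.]
side turq [8.4900e-01 7.2000e-02 1.2816e+02 5.5711e+01 3.8577e+01] [176. 189.]
[[ 0.54898319 -0.07284566  0.112     ]
 [ 0.54000106 -0.06690465  0.112     ]] [[ 0.65836887 -0.01129476  0.086     ]
 [ 0.64314573 -0.13031753  0.086     ]
 [ 0.44538948 -0.1332574   0.086     ]
 [ 0.43552839 -0.01474503  0.086     ]]
[[ 0.54778375 -0.06024665  0.112     ]]
```

View pics/wrist0.png

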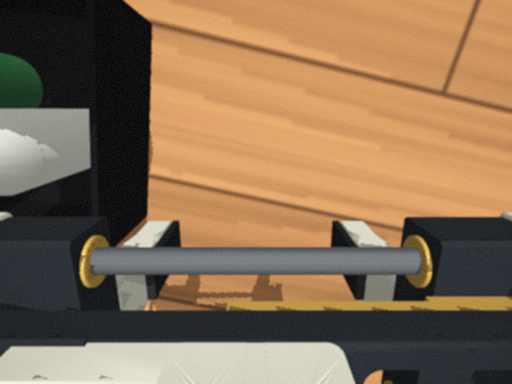

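Top and side agree within 3 mm, and the plates measure 130x50. The plates are at (0.622,0.260) with yaw -13° and (0.649,0.102) with yaw 8.5°. The wrist picture shows only bench. Next I'll hover over the lid.

```bash
python3 -c "
from h import *
state();go([.545,-.065,.26],91)"
```

```text
t 0.15 p [ 0.1477 -0.6582  0.201 ] yaw y-axis 102.65 z [-0.     0.001 -1.   ] F [-0.4  0.7  0.6] w 1.0 q6 -0.29
shift [-51.75  49.19  -5.84] turn [ 0.0013 -0.0003  0.2033]
```

Request:
step_arm:
  plan:
    - [[-51.8,49.2,-5.8],[0,0,0.203],0]
    - [[-51.8,49.2,-5.8],[0,0,0.203],0]
    - [[-51.8,49.2,-5.8],[0,0,0.203],0]
    - [[-51.8,49.2,-5.8],[0,0,0.203],0]
    - [[-51.8,49.2,-5.8],[0,0,0.203],0]
    - [[-51.8,49.2,-5.8],[0,0,0.203],0]
    - [[-51.8,49.2,-5.8],[0,0,0.203],0]
    - [[-51.8,49.2,-5.8],[0,0,0.203],0]
    - [[-51.8,49.2,-5.8],[0,0,0.203],0]
    - [[-51.8,49.2,-5.8],[0,0,0.203],0]

```text
clock: 0.98
position: [0.3794, -0.3119, 0.2357]
eef_rot: [-0.009, 1.0, -0.0, 0.0]
ft_force: [1.7, -1.0, 0.3]
gripper_width: 0.995
gripper_force: 0.0
```

```bash
python3 -c "
from h import *
state();go([.545,-.065,.26],91)"
```

```text
t 0.98 p [ 0.3794 -0.3119  0.2357] yaw y-axis 91.02 z [ 0. -0. -1.] F [ 1.7 -1.   0.3] w 0.995 q6 -1.27
shift [-17.    24.39  -2.42] turn [-0.      0.0004  0.0003]
```

Request:
step_arm:
  plan:
    - [[-17,24.4,-2.4],[0,0,0],0]
    - [[-17,24.4,-2.4],[0,0,0],0]
    - [[-17,24.4,-2.4],[0,0,0],0]
    - [[-17,24.4,-2.4],[0,0,0],0]
    - [[-17,24.4,-2.4],[0,0,0],0]
    - [[-17,24.4,-2.4],[0,0,0],0]
    - [[-17,24.4,-2.4],[0,0,0],0]
    - [[-17,24.4,-2.4],[0,0,0],0]
    - [[-17,24.4,-2.4],[0,0,0],0]
    - [[-17,24.4,-2.4],[0,0,0],0]

```text
clock: 1.82
position: [0.5443, -0.0664, 0.2589]
eef_rot: [-0.01, 1.0, -0.0, -0.001]
ft_force: [-1.5, -0.0, 0.1]
gripper_width: 0.998
gripper_force: 0.0
```

```bash
python3 -c "
from h import *
shot('wrist','w1');state()"
```

```text
t 1.87 p [ 0.5439 -0.067   0.2591] yaw y-axis 91.03 z [-0.001 -0.    -1.   ] F [ 0.9 -0.5 -0.9] w 0.999 q6 -1.79
```

View pics/w1.png

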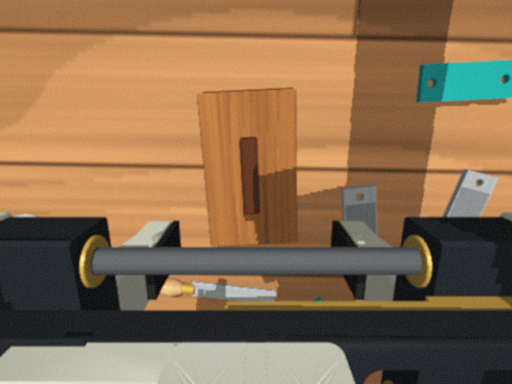

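The lid's handle runs from (248,138) to (252.5,214). The lid's near edge runs from (199,93) to (296,88).

```bash
python3 -c "
from h import *
s=state();K=cam('wrist',s)
P=unproj([[248,138],[252.5,214]],.112,K);print(P,P.mean(0),P[1]-P[0],np.linalg.norm(P[1]-P[0]),np.degrees(np.arctan2(*(P[1]-P[0])[[1,0]])))
Q=unproj([[199,93.5],[296,88],[211,240],[297,238]],.086,K);print(Q, np.degrees(np.arctan2(*(Q[2]-Q[0])[[1,0]])),np.degrees(np.arctan2(*(Q[3]-Q[1])[[1,0]])),np.degrees(np.arctan2(*(Q[1]-Q[0])[[1,0]])))
"
```

```text
t 1.87 p [ 0.5439 -0.067   0.2591] yaw y-axis 91.03 z [-0.001 -0.    -1.   ] F [ 0.9 -0.5 -0.9] w 0.999 q6 -1.79
[[ 0.50467744 -0.07511399  0.112     ]
 [ 0.5937939  -0.06867312  0.112     ]] [ 0.54923567 -0.07189356  0.112     ] [0.08911646 0.00644087 0.        ] 0.08934890958489448 4.133849791889884
[[ 0.45772432 -0.1325779   0.086     ]
 [ 0.44963685 -0.02161527  0.086     ]
 [ 0.64063983 -0.12266982  0.086     ]
 [ 0.6356093  -0.0099259   0.086     ]] 3.1005409033469116 3.596616253408889 94.16861247974148
```

```bash
python3 -c "
from h import *
s=state();go([.549,-.072,.090],93.8)"
```

```text
t 1.87 p [ 0.5439 -0.067   0.2591] yaw y-axis 91.03 z [-0.001 -0.    -1.   ] F [ 0.9 -0.5 -0.9] w 0.999 q6 -1.79
shift [-0.51 -0.5  16.91] turn [-0.0001 -0.0009 -0.0483]
```

Request:
step_arm:
  plan:
    - [[-0.5,-0.5,4],[0,0,-0.048],0]
    - [[-0.5,-0.5,8],[0,0,-0.048],0]
    - [[-0.5,-0.5,12],[0,0,-0.048],0]
    - [[-0.5,-0.5,14.5],[0,0,-0.048],0]
    - [[-0.5,-0.5,16],[0,0,-0.048],0]
    - [[-0.5,-0.5,16.9],[0,0,-0.048],0]
    - [[-0.5,-0.5,16.9],[0,0,-0.048],0.6]
    - [[-0.5,-0.5,16.9],[0,0,-0.048],1]
    - [[-0.5,-0.5,16.9],[0,0,-0.048],1]
    - [[-0.5,-0.5,16.9],[0,0,-0.048],1]

```text
clock: 2.7
position: [0.5505, -0.0718, 0.092]
eef_rot: [-0.033, 0.999, 0.0, 0.001]
ft_force: [0.7, -0.3, 0.8]
gripper_width: 0.759
gripper_force: 0.0
```

Request:
step_arm:
  plan:
    - [[0,0,0],[0,0,0],1]
    - [[0,0,0],[0,0,0],1]
    - [[0,0,0],[0,0,0],1]
    - [[0,0,0],[0,0,0],1]
    - [[0,0,0],[0,0,0],1]
    - [[0,0,0],[0,0,0],1]

```text
clock: 3.2
position: [0.5496, -0.0717, 0.0905]
eef_rot: [-0.033, 0.999, -0.0, -0.0]
ft_force: [0.0, 0.4, 0.4]
gripper_width: 0.301
gripper_force: 0.0
```

Request:
step_arm:
  plan:
    - [[0,0,0],[0,0,0],1]
    - [[0,0,0],[0,0,0],1]
    - [[0,0,0],[0,0,0],1]
    - [[0,0,0],[0,0,0],1]
    - [[0,0,0],[0,0,0],1]

```text
clock: 3.62
position: [0.5496, -0.0717, 0.0904]
eef_rot: [-0.033, 0.999, -0.0, -0.0]
ft_force: [-0.3, 0.1, -0.2]
gripper_width: 0.01
gripper_force: 0.0
```

Request:
step_arm:
  plan:
    - [[0,0,-1],[0,0,0],1]
    - [[0,0,-2],[0,0,0],1]
    - [[0,0,-3],[0,0,0],1]
    - [[0,0,-4],[0,0,0],1]
    - [[0,0,-5],[0,0,0],1]
    - [[0,0,-6],[0,0,0],1]
    - [[0,0,-7],[0,0,0],1]
    - [[0,0,-8],[0,0,0],1]
    - [[0,0,-9],[0,0,0],1]
    - [[0,0,-9],[0,0,0],1]

```text
clock: 4.45
position: [0.5508, -0.0717, 0.183]
eef_rot: [-0.033, 0.999, -0.0, 0.002]
ft_force: [-0.4, -0.3, 0.1]
gripper_width: 0.006
gripper_force: 0.0
```

```bash
python3 -c "
from h import *
s=state();go([.5,-.29,.18],93.8)"
```

```text
t 4.45 p [ 0.5508 -0.0717  0.183 ] yaw y-axis 93.79 z [ 0.003  0.    -1.   ] F [-0.4 -0.3  0.1] w 0.006 q6 -1.73
shift [  6.51 -21.44   0.28] turn [-0.0002  0.0034 -0.0002]
```

The fingers shut fully on nothing, so I'll look again.

```bash
python3 -c "
from h import *
a,_,_=shot('side','s2');b,_,_=shot('wrist','w2')
x=cv2.resize(a[100:250,180:380],(800,600),interpolation=cv2.INTER_CUBIC)
cv2.imwrite('pics/c2.png',np.vstack([x[:300+0:,:][:, :, ::-1][:0],cv2.resize(np.hstack([a[60:260,180:380],b[40:240,156:356]]),(800,400),interpolation=cv2.INTER_CUBIC)[...,::-1]]))"
```

```text
(no output)
```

View pics/c2.png

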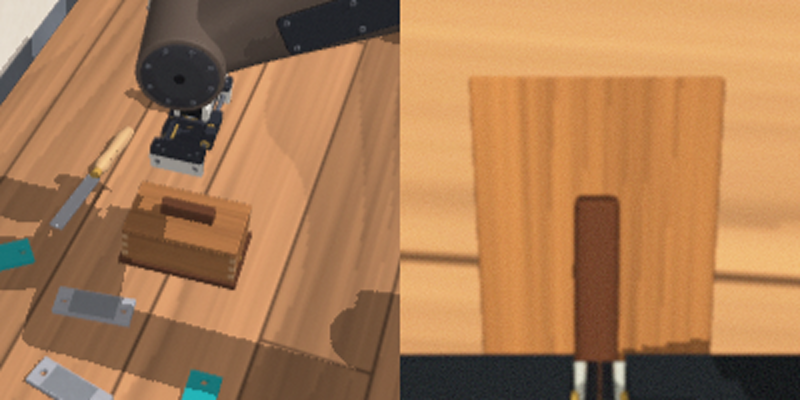

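The gripper sits centred over the handle, at w2 (254,138), and the lid hasn't moved. I'll triangulate the lid's actual height.

```bash
python3 -c "
from h import *
s=state(); K2=cam('wrist',s)
s1=dict(s); s1['position']=np.array([.5439,-.067,.2591]); a=np.radians(91.03-90)/2
y=np.array([np.cos(2*a+np.pi/2),np.sin(2*a+np.pi/2),0]);z=np.array([-.001,0,-1.]);M=np.c_[np.cross(y,z),y,z]
s1['eef_rot']=R.from_matrix(M).as_quat(); K1=cam('wrist',s1)
def tri(obs):
    A=[];b=[]
    for px,(K,W) in obs:
        d=W[:3,:3]@np.linalg.inv(K)@np.array([*px,1.]); d/=np.linalg.norm(d); P=np.eye(3)-np.outer(d,d); A.append(P);b.append(P@W[:3,3])
    return np.linalg.lstsq(np.vstack(A),np.hstack(b),rcond=None)[0].round(4)
print('corners',tri([((199,93.5),K1),((191,78.5),K2)]),tri([((296,88),K1),((318.5,78.5),K2)]),'handle',tri([((248,138),K1),((254.5,138.5),K2)]))
print('top+side handle',tri([((294,195),cam('top')),((273.5,165.5),cam('side'))]))
print(proj([[.549,-.072,.112],[.549,-.072,.099]],cam('top')),proj([[.549,-.072,.112],[.549,-.072,.099]],cam('side')))
"
```

```text
t 4.55 p [ 0.5497 -0.0716  0.1807] yaw y-axis 93.77 z [ 0.001  0.    -1.   ] F [-0.5  0.2 -0.1] w 0.008 q6 -1.73
corners [ 0.4589 -0.1287  0.1087] [ 0.4496 -0.0213  0.0843] handle [ 0.5025 -0.0747  0.1278]
top+side handle [ 0.5517 -0.074   0.0965]
[[293.71253965 194.99263473]
 [293.38674704 195.67942247]] [[274.31625486 162.96048643]
 [274.15629947 165.63948531]]
```

```bash
python3 -c "
from h import *
s=state(); K2=cam('wrist',s)
print('near end',unproj([[254.5,138.5]],.112,K2),unproj([[191,78.5],[318.5,78.5]],.086,K2))
print(proj([s['position']],cam('side')),proj([s['position']],cam('top')),proj([s['position']],K2))
im=cv2.imread('pics/s2.png'); im2=cv2.imread('pics/side0.png');w=cv2.imread('pics/w2.png')
f=lambda a:cv2.resize(a[120:210,225:325],(400,360),interpolation=cv2.INTER_CUBIC)
cv2.imwrite('pics/c3.png',np.hstack([f(im),f(im2)]))
"
```

```text
t 4.55 p [ 0.5497 -0.0716  0.1807] yaw y-axis 93.77 z [ 0.001  0.    -1.   ] F [-0.5  0.2 -0.1] w 0.008 q6 -1.73
near end [[ 0.50340578 -0.0745331   0.112     ]] [[ 0.45742348 -0.1337951   0.086     ]
 [ 0.44992509 -0.0215627   0.086     ]]
[[274.95405522 148.21750551]] [[295.40968462 190.84446934]] [[254.03230415 219.95171767]]
```

View pics/c3.png

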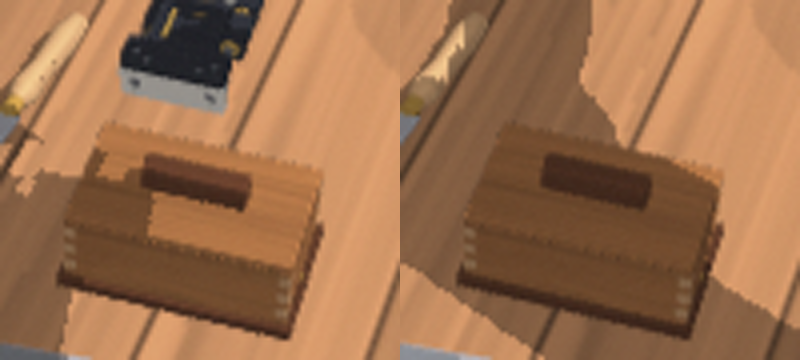

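```bash
python3 -c "
import cv2,numpy as np
w=cv2.imread('pics/w2.png');o=cv2.imread('pics/w1.png')
f=lambda a:cv2.resize(a[130:310,130:380],(800,576),interpolation=cv2.INTER_CUBIC)
cv2.imwrite('pics/c4.png',f(w))
"
```

```text
(no output)
```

View pics/c4.png

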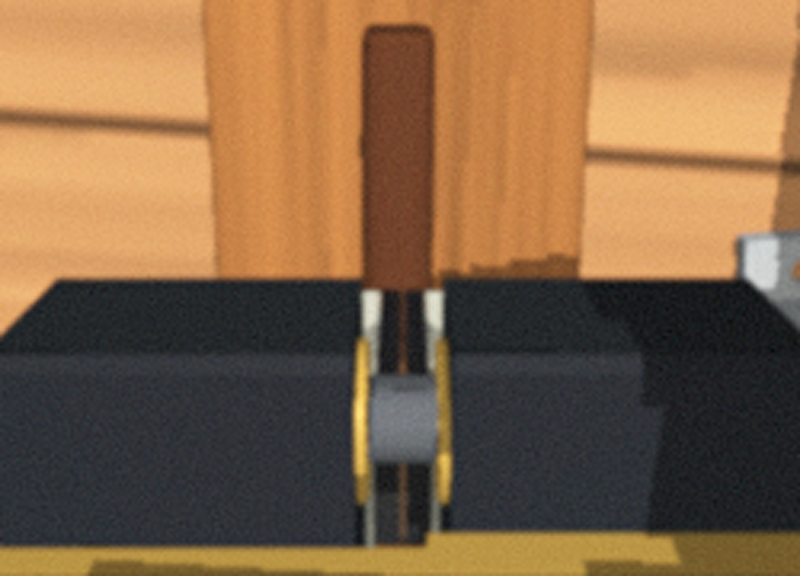

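The shut fingertips show at row 220, where the TCP should project, but their apparent depth suggests the tips are short of it. I'll probe the handle top with the shut fingers, in gentle steps.

Request:
step_arm:
  plan:
    - [[0,0,3],[0,0,0],1]
    - [[0,0,5],[0,0,0],1]
    - [[0,0,6],[0,0,0],1]
    - [[0,0,6.3],[0,0,0],1]
    - [[0,0,6.6],[0,0,0],1]
    - [[0,0,6.8],[0,0,0],1]
    - [[0,0,6.9],[0,0,0],1]
    - [[0,0,7.0],[0,0,0],1]
    - [[0,0,7.1],[0,0,0],1]
    - [[0,0,7.1],[0,0,0],1]

```text
clock: 5.38
position: [0.5498, -0.0717, 0.1098]
eef_rot: [-0.033, 0.999, 0.0, 0.0]
ft_force: [-0.2, -0.4, 0.2]
gripper_width: 0.004
gripper_force: 0.0
```

Request:
step_arm:
  plan:
    - [[0,0,0.2],[0,0,0],1]
    - [[0,0,0.4],[0,0,0],1]
    - [[0,0,0.6],[0,0,0],1]
    - [[0,0,0.8],[0,0,0],1]
    - [[0,0,1.0],[0,0,0],1]
    - [[0,0,1.2],[0,0,0],1]
    - [[0,0,1.4],[0,0,0],1]
    - [[0,0,1.6],[0,0,0],1]
    - [[0,0,1.6],[0,0,0],1]

```text
clock: 6.13
position: [0.5493, -0.0717, 0.0929]
eef_rot: [-0.033, 0.999, -0.0, -0.0]
ft_force: [0.2, -0.3, 0.0]
gripper_width: 0.001
gripper_force: 0.0
```

Request:
step_arm:
  plan:
    - [[0,0,0.1],[0,0,0],1]
    - [[0,0,0.2],[0,0,0],1]
    - [[0,0,0.2],[0,0,0],1]

```text
clock: 6.38
position: [0.5495, -0.0717, 0.0913]
eef_rot: [-0.033, 0.999, 0.0, -0.0]
ft_force: [-0.2, -0.0, -1.5]
gripper_width: 0.006
gripper_force: 0.0
```

Request:
step_arm:
  plan:
    - [[0,0,0.1],[0,0,0],1]
    - [[0,0,0.2],[0,0,0],1]
    - [[0,0,0.2],[0,0,0],1]

```text
clock: 6.63
position: [0.5495, -0.0717, 0.0893]
eef_rot: [-0.033, 0.999, 0.0, -0.0]
ft_force: [0.2, 0.5, 0.3]
gripper_width: 0.005
gripper_force: 0.0
```

Request:
step_arm:
  plan:
    - [[0,0,0.1],[0,0,0],1]
    - [[0,0,0.2],[0,0,0],1]
    - [[0,0,0.2],[0,0,0],1]

```text
clock: 6.88
position: [0.5496, -0.0717, 0.0875]
eef_rot: [-0.033, 0.999, -0.0, 0.0]
ft_force: [-0.3, -0.6, 0.2]
gripper_width: 0.0
gripper_force: 0.7
```

Request:
step_arm:
  plan:
    - [[0,0,0.1],[0,0,0],1]
    - [[0,0,0.2],[0,0,0],1]
    - [[0,0,0.2],[0,0,0],1]

```text
clock: 7.13
position: [0.5497, -0.0717, 0.0874]
eef_rot: [-0.033, 0.999, -0.0, 0.0]
ft_force: [-7.3, 2.1, 18.5]
gripper_width: 0.004
gripper_force: 9.1
```

Request:
step_arm:
  plan:
    - [[0,0,0.1],[0,0,0],1]
    - [[0,0,0.2],[0,0,0],1]
    - [[0,0,0.2],[0,0,0],1]

```text
clock: 7.38
position: [0.5498, -0.0718, 0.0873]
eef_rot: [-0.034, 0.999, -0.0, 0.001]
ft_force: [-14.7, 5.3, 34.9]
gripper_width: 0.003
gripper_force: 17.2
```

Contact comes at TCP z = 0.0875, where the handle top should be 0.112. The real fingertips are therefore about 24.5 mm short of the stated TCP, which matches the depth seen in the picture. I'll use that offset from here on: raise, open and go lower.

Request:
step_arm:
  plan:
    - [[0,0,-1],[0,0,0],1]
    - [[0,0,-2.6],[0,0,0],0]
    - [[0,0,-2.6],[0,0,0],0]
    - [[0,0,-2.6],[0,0,0],0]
    - [[0,0,-2.6],[0,0,0],0]
    - [[0,0,-2.6],[0,0,0],0]
    - [[0,0,-2.6],[0,0,0],0.3]
    - [[0,0,-2.6],[0,0,0],0.3]
    - [[0,0,-2.6],[0,0,0],0.3]
    - [[0,0,-2.6],[0,0,0],0.3]

```text
clock: 8.22
position: [0.5494, -0.0718, 0.1092]
eef_rot: [-0.033, 0.999, -0.0, -0.0]
ft_force: [0.9, 0.3, 0.1]
gripper_width: 0.624
gripper_force: 0.0
```

```bash
python3 -c "
from h import *
s=state();go([.5493,-.072,.066],93.8)"
```

```text
t 8.22 p [ 0.5494 -0.0718  0.1092] yaw y-axis 93.77 z [-0.001 -0.    -1.   ] F [0.9 0.3 0.1] w 0.624 q6 -1.73
shift [ 0.01 -0.02  4.32] turn [-0.0001 -0.0005 -0.0006]
```

Request:
step_arm:
  plan:
    - [[0,0,2],[0,0,0],0.3]
    - [[0,0,3.5],[0,0,0],0.3]
    - [[0,0,4.1],[0,0,0],0.3]
    - [[0,0,4.3],[0,0,0],0.3]
    - [[0,0,4.3],[0,0,0],1]
    - [[0,0,4.3],[0,0,0],1]
    - [[0,0,4.3],[0,0,0],1]
    - [[0,0,4.3],[0,0,0],1]
    - [[0,0,4.3],[0,0,0],1]
    - [[0,0,4.3],[0,0,0],1]

```text
clock: 9.05
position: [0.5498, -0.0717, 0.0669]
eef_rot: [-0.033, 0.999, 0.0, 0.0]
ft_force: [0.0, 0.8, 0.2]
gripper_width: 0.309
gripper_force: 0.0
```

Request:
step_arm:
  plan:
    - [[0,0,0],[0,0,0],1]
    - [[0,0,0],[0,0,0],1]
    - [[0,0,0],[0,0,0],1]
    - [[0,0,0],[0,0,0],1]

```text
clock: 9.38
position: [0.5497, -0.0718, 0.0668]
eef_rot: [-0.033, 0.999, -0.0, 0.0]
ft_force: [-1.7, -0.3, 3.9]
gripper_width: 0.227
gripper_force: 30.0
```

Request:
step_arm:
  plan:
    - [[0,0,-0.5],[0,0,0],1]
    - [[0,0,-1.5],[0,0,0],1]
    - [[0,0,-2.5],[0,0,0],1]
    - [[0,0,-3.5],[0,0,0],1]
    - [[0,0,-4.5],[0,0,0],1]
    - [[0,0,-5.5],[0,0,0],1]
    - [[0,0,-6.5],[0,0,0],1]
    - [[0,0,-7.5],[0,0,0],1]
    - [[0,0,-8],[0,0,0],1]
    - [[0,0,-8],[0,0,0],1]

```text
clock: 10.22
position: [0.5504, -0.0716, 0.1481]
eef_rot: [-0.033, 0.999, 0.0, 0.001]
ft_force: [0.3, -0.2, -4.8]
gripper_width: 0.224
gripper_force: 30.0
```

```bash
python3 -c "
from h import *
s=state();go([.50,-.29,.147],93.8)"
```

```text
t 10.22 p [ 0.5504 -0.0716  0.1481] yaw y-axis 93.78 z [ 0.003  0.    -1.   ] F [ 0.3 -0.2 -4.8] w 0.224 q6 -1.73
shift [  6.47 -21.46   0.09] turn [ 0.0002  0.0026 -0.0004]
```

Request:
step_arm:
  plan:
    - [[0.7,-2.4,0],[0,0,0],1]
    - [[1.5,-4.9,0],[0,0,0],1]
    - [[2.2,-7.3,0],[0,0,0],1]
    - [[2.9,-9.7,0],[0,0,0],1]
    - [[3.7,-12.2,0],[0,0,0],1]
    - [[4.4,-14.6,0],[0,0,0],1]
    - [[5.1,-17,0],[0,0,0],1]
    - [[5.9,-19.5,0],[0,0,0],1]
    - [[6.5,-21.5,0],[0,0,0],1]
    - [[6.5,-21.5,0],[0,0,0],1]

```text
clock: 11.05
position: [0.4974, -0.2934, 0.1456]
eef_rot: [-0.032, 0.999, -0.0, -0.001]
ft_force: [0.5, 1.0, -4.4]
gripper_width: 0.226
gripper_force: 30.0
```

Request:
step_arm:
  plan:
    - [[0,0,2],[0,0,0],1]
    - [[0,0,4],[0,0,0],1]
    - [[0,0,6],[0,0,0],1]
    - [[0,0,7.5],[0,0,0],1]
    - [[0,0,8.2],[0,0,0],1]
    - [[0,0,8.5],[0,0,0],1]
    - [[0,0,8.7],[0,0,0],1]
    - [[0,0,8.9],[0,0,0],1]
    - [[0,0,8.9],[0,0,0],1]

```text
clock: 11.8
position: [0.4993, -0.2906, 0.058]
eef_rot: [-0.033, 0.999, -0.0, 0.0]
ft_force: [0.3, -0.4, -5.7]
gripper_width: 0.231
gripper_force: 30.0
```

Request:
step_arm:
  plan:
    - [[0,0,0.1],[0,0,0],1]
    - [[0,0,0.2],[0,0,0],1]
    - [[0,0,0.3],[0,0,0],1]
    - [[0,0,0.4],[0,0,0],1]
    - [[0,0,0.4],[0,0,0],1]

```text
clock: 12.22
position: [0.4992, -0.2906, 0.0548]
eef_rot: [-0.033, 0.999, -0.0, 0.0]
ft_force: [-3.2, 2.2, 5.4]
gripper_width: 0.23
gripper_force: 30.0
```

Contact with the bench. I'll open to release, then rise.

Request:
step_arm:
  plan:
    - [[0,0,0],[0,0,0],0.3]
    - [[0,0,0],[0,0,0],0.3]
    - [[0,0,0],[0,0,0],0.3]
    - [[0,0,0],[0,0,0],0.3]
    - [[0,0,-1],[0,0,0],0]
    - [[0,0,-3],[0,0,0],0]
    - [[0,0,-6],[0,0,0],0]
    - [[0,0,-9],[0,0,0],0]
    - [[0,0,-12],[0,0,0],0]
    - [[0,0,-15],[0,0,0],0]

```text
clock: 13.05
position: [0.4986, -0.2906, 0.2059]
eef_rot: [-0.033, 0.999, -0.0, 0.0]
ft_force: [0.8, 0.6, -0.6]
gripper_width: 0.925
gripper_force: 0.0
```

```bash
python3 -c "
from h import *
s=state();go([.555,-.065,.21],93.8)"
```

```text
t 13.05 p [ 0.4986 -0.2906  0.2059] yaw y-axis 93.77 z [ 0.001 -0.    -1.   ] F [ 0.8  0.6 -0.6] w 0.925 q6 -1.32
shift [-7.11 22.14 -0.42] turn [-0.0003  0.0005 -0.0005]
```

Request:
step_arm:
  plan:
    - [[-14,22.5,-2.4],[0,0,0],0]
    - [[-14,22.5,-2.4],[0,0,0],0]
    - [[-14,22.5,-2.4],[0,0,0],0]
    - [[-14,22.5,-2.4],[0,0,0],0]
    - [[-14,22.5,-2.4],[0,0,0],0]
    - [[-14,22.5,-2.4],[0,0,0],0]
    - [[-14,22.5,-2.4],[0,0,0],0]
    - [[-14,22.5,-2.4],[0,0,0],0]
    - [[-14,22.5,-2.4],[0,0,0],0]

```text
clock: 13.8
position: [0.624, -0.0558, 0.2278]
eef_rot: [-0.034, 0.999, -0.0, -0.0]
ft_force: [-0.1, -0.6, -0.5]
gripper_width: 0.998
gripper_force: 0.0
```

```bash
python3 -c "
from h import *
im,K,s=shot('wrist','w3');state();shot('side','s3');im,K,_=shot('top','t3')
for r in rects(steel(im),.01,K): print(np.round(r[:5],3)) if 110<r[2]<150 else 0
w=cv2.imread('pics/w3.png'); cv2.imwrite('pics/w3c.png',cv2.resize(w[0:240,106:406],(750,600),interpolation=cv2.INTER_CUBIC))"
```

```text
t 13.85 p [ 0.6236 -0.0567  0.2277] yaw y-axis 93.81 z [-0. -0. -1.] F [-0.1 -0.7  0.6] w 0.998 q6 -1.72
[6.48000e-01 1.01000e-01 1.30132e+02 4.84820e+01 9.23100e+00]
```

View pics/w3c.png

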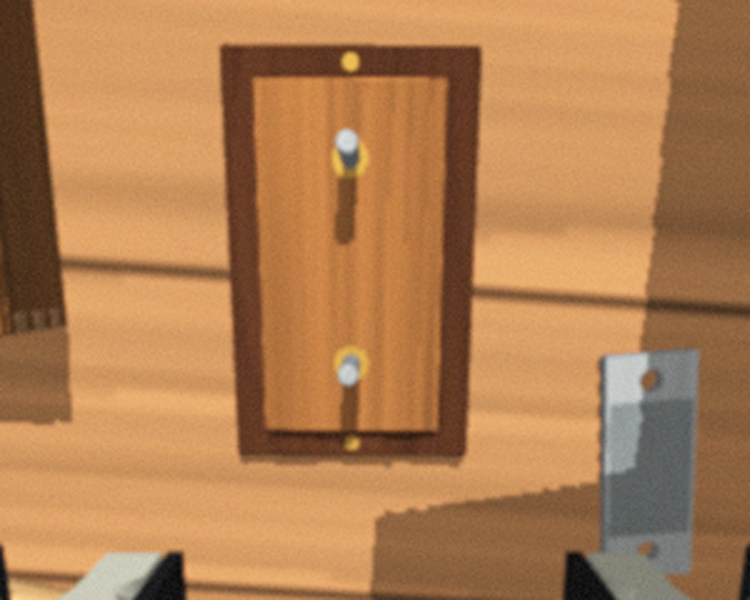

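Stud tips appear at crop (346,140) and (348,375), and the plinth is clear with no plates in the case. I'll refine the stud positions and check the second plate, which top missed this time.

```bash
python3 -c "
from h import *
s=state();K=cam('wrist',s)
w=cv2.imread('pics/w3.png')[...,::-1].astype(int)
def blob(c,r=5):
    x,y=c; p=w[y-r:y+r+1,x-r:x+r+1]; m=(p.max(2)-p.min(2)<35)&(p.min(2)>135); yy,xx=np.nonzero(m); return [xx.mean()+x-r,yy.mean()+y-r],m.sum()
for c in((244,56),(245,150)): print(blob(c))
S=unproj([blob((244,56))[0],blob((245,150))[0]],.07,K); d=S[1]-S[0]
print(S,np.linalg.norm(d),np.degrees(np.arctan2(d[1],d[0])),S.mean(0))
P=unproj(np.array([[253,77],[447,77],[266,430],[437,430]])/2.5+[106,0],.022,K);print(P,P.mean(0))
e=(P[2]+P[3]-P[0]-P[1]);print(np.degrees(np.arctan2(e[1],e[0])))
for n,f in(('top','t3'),('side','s3')):
  im=cv2.imread(f'pics/{f}.png')[...,::-1].copy()
  for r in rects(steel(im),.01,cam(n),60): print(n,np.round(r[:5],3),r[5]) if r[0]<.75 else 0
"
```

```text
t 13.95 p [ 0.6233 -0.0577  0.2277] yaw y-axis 93.72 z [-0. -0. -1.] F [-0.4  0.2 -0.2] w 1.001 q6 -1.73
([np.float64(244.30645161290323), np.float64(56.17741935483871)], np.int64(62))
([np.float64(244.82758620689654), np.float64(148.94827586206895)], np.int64(58))
[[ 0.4999226  -0.07683769  0.07      ]
 [ 0.59833212 -0.07072479  0.07      ]] 0.09859919853504494 3.5544692077009077 [ 0.54912736 -0.07378124  0.07      ]
[[ 0.46764988 -0.1245987   0.022     ]
 [ 0.4615805  -0.03255503  0.022     ]
 [ 0.63863965 -0.11379815  0.022     ]
 [ 0.63256482 -0.02206171  0.022     ]] [ 0.55010871 -0.0732534   0.022     ]
3.563066426489143
top [6.48000e-01 1.01000e-01 1.30132e+02 4.84820e+01 9.23100e+00] [238. 172.]
top [  0.678  -0.442  97.889  64.269 -52.024] [406. 161.]
top [ 6.88000e-01 -1.05000e-01  1.64229e+02  5.15370e+01 -6.57620e+01] [301. 158.]
side [  0.624   0.262 133.346  53.703 -13.079] [215. 254.]
side [6.50000e-01 1.04000e-01 1.31214e+02 5.62220e+01 8.77000e+00] [227. 213.]
side [  0.721  -0.512 267.671 104.849 -69.482] [267. 100.]
side [  0.148  -1.063 133.356  74.878  86.494] [425.  55.]
```

```bash
python3 -c "
from h import *
s=state();go([.73,.114,.18],98.8)"
```

```text
t 13.95 p [ 0.6233 -0.0577  0.2277] yaw y-axis 93.72 z [-0. -0. -1.] F [-0.4  0.2 -0.2] w 1.001 q6 -1.73
shift [-11.77  16.44   4.77] turn [-0.0001 -0.0001 -0.0886]
```

Request:
step_arm:
  plan:
    - [[-11.8,16.4,4.8],[0,0,-0.089],0]
    - [[-11.8,16.4,4.8],[0,0,-0.089],0]
    - [[-11.8,16.4,4.8],[0,0,-0.089],0]
    - [[-11.8,16.4,4.8],[0,0,-0.089],0]
    - [[-11.8,16.4,4.8],[0,0,-0.089],0]
    - [[-11.8,16.4,4.8],[0,0,-0.089],0]
    - [[-11.8,16.4,4.8],[0,0,-0.089],0]
    - [[-11.8,16.4,4.8],[0,0,-0.089],0]
    - [[-11.8,16.4,4.8],[0,0,-0.089],0]

```text
clock: 14.7
position: [0.7306, 0.113, 0.1803]
eef_rot: [-0.077, 0.997, 0.0, 0.0]
ft_force: [-0.2, 0.2, -0.3]
gripper_width: 0.999
gripper_force: 0.0
```

```bash
cat >> h.py <<'E'
def plate(f,z=.01,amin=1500):
    """largest steel thing in the wrist view -> rect"""
    im,K,s=shot('wrist',f); m=steel(im); m[215:]=0
    rs=[r for r in rects(m,z,K,400)]
    for r in rs: print(np.round(r[:5],4),r[5])
    return im,K,s
E
python3 -c "
from h import *
plate('w4');s=state()"
```

```text
[ 7.722000e-01 -9.930000e-02  1.414189e+02  2.751810e+01  8.379100e+01] [ 77. 175.]
[6.500000e-01 1.023000e-01 1.297069e+02 4.972860e+01 8.484500e+00] [256.  95.]
[  0.6236   0.2596 129.5511  52.2535 -13.0225] [397.  93.]
t 14.75 p [0.7306 0.113  0.1806] yaw y-axis 98.78 z [ 0.001  0.    -1.   ] F [-0.1 -0.4 -0.5] w 1.001 q6 -1.83
```

```bash
python3 -c "
from h import *
s=state();go([.650,.1023,-.0205],98.5)"
```

```text
t 14.75 p [0.7306 0.113  0.1806] yaw y-axis 98.78 z [ 0.001  0.    -1.   ] F [-0.1 -0.4 -0.5] w 1.001 q6 -1.83
shift [ 8.15  0.17 20.1 ] turn [0.0001 0.0012 0.0049]
```

Request:
step_arm:
  plan:
    - [[4,0.1,3],[0,0,0.005],0]
    - [[8.1,0.2,6],[0,0,0.005],0]
    - [[8.1,0.2,10],[0,0,0.005],0]
    - [[8.1,0.2,13.5],[0,0,0.005],0]
    - [[8.1,0.2,16],[0,0,0.005],0]
    - [[8.1,0.2,18],[0,0,0.005],0]
    - [[8.1,0.2,19],[0,0,0.005],0]
    - [[8.1,0.2,19.5],[0,0,0.005],0]
    - [[8.1,0.2,19.5],[0,0,0.005],0]

```text
clock: 15.5
position: [0.6505, 0.1034, -0.0154]
eef_rot: [-0.074, 0.997, -0.0, 0.0]
ft_force: [0.7, 0.1, 0.1]
gripper_width: 0.999
gripper_force: 0.0
```

```bash
python3 -c "
from h import *
s=state();go([.650,.1023,-.0205],98.5)"
```

```text
t 15.5 p [ 0.6505  0.1034 -0.0154] yaw y-axis 98.54 z [ 0. -0. -1.] F [0.7 0.1 0.1] w 0.999 q6 -1.88
shift [ 0.07 -0.11  0.51] turn [-0.0001  0.0001  0.0007]
```

Request:
step_arm:
  plan:
    - [[0.1,-0.1,0.2],[0,0,0],0]
    - [[0.1,-0.1,0.4],[0,0,0],0]
    - [[0.1,-0.1,0.5],[0,0,0],0]
    - [[0.1,-0.1,0.5],[0,0,0],1]
    - [[0.1,-0.1,0.5],[0,0,0],1]
    - [[0.1,-0.1,0.5],[0,0,0],1]
    - [[0.1,-0.1,0.5],[0,0,0],1]
    - [[0.1,-0.1,0.5],[0,0,0],1]
    - [[0.1,-0.1,0.5],[0,0,0],1]
    - [[0.1,-0.1,0.5],[0,0,0],1]

```text
clock: 16.33
position: [0.6495, 0.1028, -0.0205]
eef_rot: [-0.075, 0.997, -0.0, -0.0]
ft_force: [0.3, -0.0, -0.1]
gripper_width: 0.563
gripper_force: 30.0
```

Request:
step_arm:
  plan:
    - [[0,0,0],[0,0,0],1]
    - [[0,0,0],[0,0,0],1]
    - [[0,0,0],[0,0,0],1]

```text
clock: 16.58
position: [0.6495, 0.1028, -0.0205]
eef_rot: [-0.075, 0.997, -0.0, -0.0]
ft_force: [-0.2, -1.4, 1.3]
gripper_width: 0.567
gripper_force: 30.0
```

Request:
step_arm:
  plan:
    - [[0,0,-0.5],[0,0,0],1]
    - [[0,0,-1.5],[0,0,0],1]
    - [[0,0,-3],[0,0,0],1]
    - [[0,0,-5],[0,0,0],1]
    - [[0,0,-7],[0,0,0],1]
    - [[0,0,-9],[0,0,0],1]
    - [[0,0,-10.5],[0,0,0],1]
    - [[0,0,-11],[0,0,0],1]
    - [[0,0,-11],[0,0,0],1]
    - [[0,0,-11],[0,0,0],1]

```text
clock: 17.42
position: [0.6489, 0.103, 0.0889]
eef_rot: [-0.075, 0.997, 0.0, -0.0]
ft_force: [-0.7, -0.4, -6.7]
gripper_width: 0.562
gripper_force: 30.0
```

```bash
python3 -c "
from h import *
s=state();go([.5498,-.072,.09],93.55)
im,K,s=shot('wrist','w5')
cv2.imwrite('pics/w5c.png',cv2.resize(im[60:260,156:356,::-1],(600,600),interpolation=cv2.INTER_CUBIC))"
```

```text
t 17.42 p [0.6489 0.103  0.0889] yaw y-axis 98.57 z [-0.001  0.    -1.   ] F [-0.7 -0.4 -6.7] w 0.562 q6 -1.87
shift [ 12.4  -15.83  -0.1 ] turn [ 0.0004 -0.0008  0.0875]
```

View pics/w5c.png

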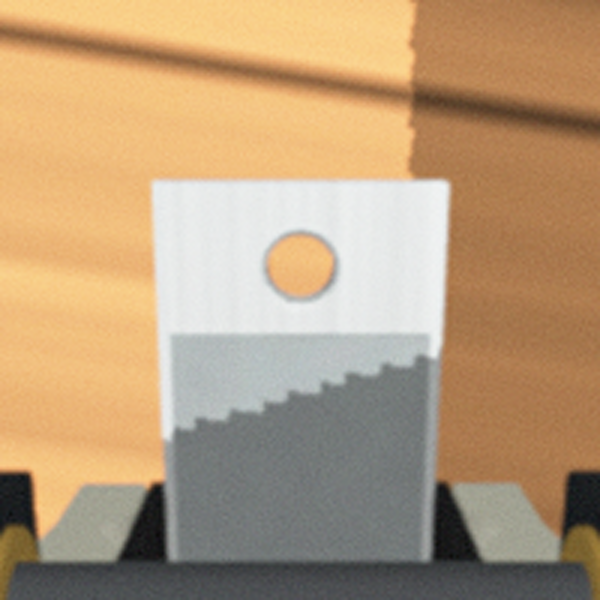

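Plate held square in the jaws, with its hole at crop (301,266) and end edge at row 180. I'll work out the hole in tool axes.

```bash
cat >> h.py <<'E'
def hand(px,s,dz=-.0305,f=None):
    """pixels -> tool coords on plane tool z=dz"""
    c=env.get_calibration('wrist');K=np.array([[c['fx'],0,c['cx']],[0,c['fy'],c['cy']],[0,0,1]]);T=c['T_tool_cam']
    px=np.atleast_2d(px).astype(float); d=(T[:3,:3]@np.linalg.inv(K)@np.c_[px,np.ones(len(px))].T).T
    return T[:3,3]+d*((dz-T[2,3])/d[:,2])[:,None]
E
python3 -c "
from h import *
s=env.state()
P=hand(np.array([[301,266],[265,266],[338,266],[301,231],[301,301],[300,181],[152,181],[447,181],[166,440],[438,358]])/3+[156,60],s); print((P*1000).round(1))"
```

```text
[[ 50.9   1.3 -30.5]
 [ 50.9  -4.9 -30.5]
 [ 50.9   7.6 -30.5]
 [ 56.9   1.3 -30.5]
 [ 44.9   1.3 -30.5]
 [ 65.1   1.1 -30.5]
 [ 65.1 -23.6 -30.5]
 [ 65.1  25.6 -30.5]
 [ 19.5 -23.  -30.5]
 [ 34.8  25.4 -30.5]]
```

```bash
python3 -c "
from h import *
s=state();go([.679,-.065,.228],93.55)"
```

```text
t 17.47 p [0.6485 0.1028 0.0882] yaw y-axis 98.56 z [-0.002 -0.    -1.   ] F [ 0.3  0.1 -6.3] w 0.562 q6 -1.87
shift [ -0.49 -17.05 -13.98] turn [-0.     -0.002   0.0875]
```

Request:
step_arm:
  plan:
    - [[-0.05,-2,-2],[0,0,0.01],1]
    - [[-0.1,-4.5,-4.5],[0,0,0.02],1]
    - [[-0.2,-7,-7],[0,0,0.04],1]
    - [[-0.3,-10,-9.5],[0,0,0.06],1]
    - [[-0.4,-13,-11.5],[0,0,0.0875],1]
    - [[-0.5,-15.5,-13],[0,0,0.0875],1]
    - [[-0.5,-17,-14],[0,0,0.0875],1]
    - [[-0.5,-17,-14],[0,0,0.0875],1]
    - [[-0.5,-17,-14],[0,0,0.0875],1]
    - [[-0.5,-17,-14],[0,0,0.0875],1]

```text
clock: 18.3
position: [0.6789, -0.0639, 0.2274]
eef_rot: [-0.031, 1.0, 0.0, -0.002]
ft_force: [0.5, -0.2, -5.7]
gripper_width: 0.56
gripper_force: 30.0
```

Request:
step_arm:
  plan:
    - [[0,0,0],[0,0,0],1]
    - [[0,0,0],[0,0,0],1]
    - [[0,0,0],[0,0,0],1]

```text
clock: 18.55
position: [0.6796, -0.0635, 0.2287]
eef_rot: [-0.032, 0.999, -0.0, -0.001]
ft_force: [1.2, -0.4, -4.5]
gripper_width: 0.566
gripper_force: 30.0
```

```bash
cat >> h.py <<'E'
def studs(im,z=.07):
    """light grey small blobs -> [(px)]"""
    w=im.astype(int); m=((w.max(2)-w.min(2)<40)&(w.min(2)>130)).astype(np.uint8)
    n,l,st,ce=cv2.connectedComponentsWithStats(m)
    return [(ce[i].round(2),st[i,4]) for i in range(1,n) if 15<st[i,4]<150 and ce[i][1]<215 and 200<ce[i][0]<310]
E
python3 -c "
from h import *
state();im,K,s=shot('wrist','w6');b=studs(im)
for p,a in b: print(p,a,unproj([p],.07,K).round(4), (hand([p],s,s['position'][2]-.07)*1000).round(1))"
```

```text
t 18.55 p [ 0.6796 -0.0635  0.2287] yaw y-axis 93.64 z [-0.001 -0.    -1.   ] F [ 1.2 -0.4 -4.5] w 0.566 q6 -1.7
[254.07   1.21] 29 [[ 0.5036 -0.0754  0.07  ]] [[176.1  -0.7 158.7]]
[254.34 100.53] 53 [[ 0.6004 -0.0689  0.07  ]] [[ 79.2  -0.4 158.7]]
```

```bash
python3 -c "
from h import *
s=state();go([.5505,-.0731,.0575],93.55)"
```

```text
t 18.6 p [ 0.6797 -0.0636  0.2289] yaw y-axis 93.63 z [-0.001 -0.    -1.   ] F [-0.  -0.6 -6.1] w 0.562 q6 -1.7
shift [12.94 -0.13 17.15] turn [ 0.     -0.0008  0.0014]
```

Request:
step_arm:
  plan:
    - [[2.5,0,0],[0,0,0.001],1]
    - [[5,0,2],[0,0,0.001],1]
    - [[8,-0.1,5],[0,0,0.001],1]
    - [[11,-0.1,8],[0,0,0.001],1]
    - [[12.9,-0.1,11],[0,0,0.001],1]
    - [[12.9,-0.1,13],[0,0,0.001],1]
    - [[12.9,-0.1,15],[0,0,0.001],1]
    - [[12.9,-0.1,16.5],[0,0,0.001],1]
    - [[12.9,-0.1,17.1],[0,0,0.001],1]
    - [[12.9,-0.1,17.1],[0,0,0.001],1]

```text
clock: 19.43
position: [0.5503, -0.0733, 0.0573]
eef_rot: [-0.031, 1.0, -0.0, -0.001]
ft_force: [-0.2, 0.3, -5.0]
gripper_width: 0.566
gripper_force: 30.0
```

Request:
step_arm:
  plan:
    - [[0,0,0],[0,0,0],1]
    - [[0,0,0],[0,0,0],1]

```text
clock: 19.6
position: [0.5523, -0.0732, 0.0596]
eef_rot: [-0.031, 1.0, -0.0, 0.001]
ft_force: [0.6, 0.0, -5.1]
gripper_width: 0.56
gripper_force: 30.0
```

```bash
python3 -c "
from h import *
state();im,K,s=shot('wrist','w7')
cv2.imwrite('pics/w7c.png',cv2.resize(im[110:190,206:306,::-1],(800,640)[:2],interpolation=cv2.INTER_CUBIC)[:600])"
```

```text
t 19.6 p [ 0.5523 -0.0732  0.0596] yaw y-axis 93.54 z [ 0.002  0.    -1.   ] F [ 0.6  0.  -5.1] w 0.56 q6 -1.73
```

View pics/w7c.png

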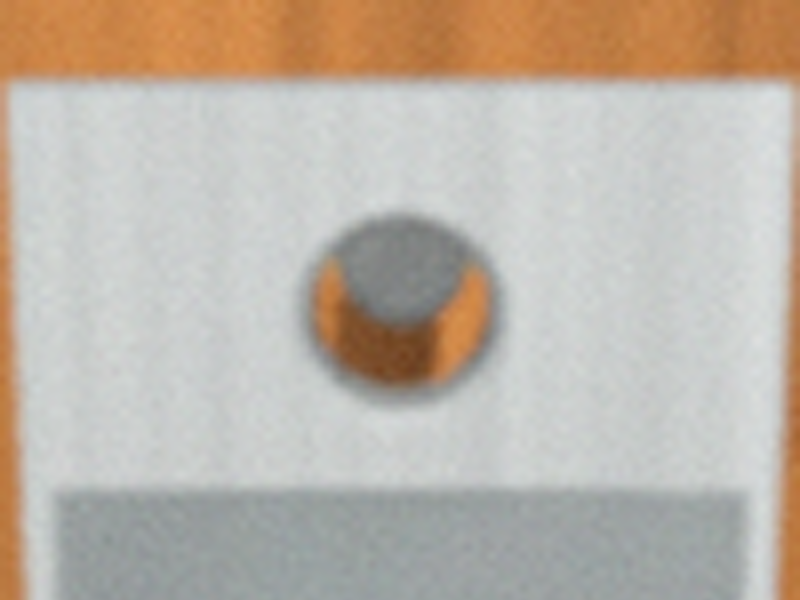

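Looking straight through the hole, at crop (402,308), I can see the stud tip at about (402,255). It is centred sideways, and I'll compute the lengthwise error, parallax included.

```bash
cat >> h.py <<'E'
def tpx(P):
    c=env.get_calibration('wrist');T=np.linalg.inv(c['T_tool_cam']);K=np.array([[c['fx'],0,c['cx']],[0,c['fy'],c['cy']],[0,0,1]])
    p=(K@(T[:3,:3]@np.atleast_2d(P).T+T[:3,3:])).T; return p[:,:2]/p[:,2:]
E
python3 -c "
from h import *
hole=np.array([402,308])/8+[206,110]; h=hand([hole],0)[0]; print(h)
q=tpx([h,[h[0],h[1],-.0104],[h[0]+.001,h[1],-.0104],[h[0]+.005,h[1],-.0104]]); print((q-[206,110])*8)
stud=np.array([402,255])/8+[206,110]; print(hand([stud],0,-.0104))
state()"
```

```text
[ 0.05110169  0.00130339 -0.0305    ]
[[402.         308.        ]
 [401.3551036  271.28129906]
 [401.37880806 257.36998873]
 [401.47437474 201.28528387]]
[[ 0.05227179  0.00134797 -0.0104    ]]
t 19.65 p [ 0.5522 -0.0732  0.0597] yaw y-axis 93.53 z [ 0.002  0.    -1.   ] F [ 1.   0.6 -5.4] w 0.567 q6 -1.73
```

Request:
step_arm:
  plan:
    - [[0.12,0,0],[0,0,0],1]
    - [[0.12,0,0.3],[0,0,0],1]
    - [[0.12,0,0.6],[0,0,0],1]
    - [[0.12,0,0.8],[0,0,0],1]
    - [[0.12,0,1.0],[0,0,0],1]
    - [[0.12,0,1.2],[0,0,0],1]
    - [[0.12,0,1.4],[0,0,0],1]
    - [[0.12,0,1.5],[0,0,0],1]
    - [[0.12,0,1.5],[0,0,0],1]

```text
clock: 20.4
position: [0.5498, -0.0735, 0.0431]
eef_rot: [-0.031, 1.0, -0.0, -0.0]
ft_force: [-0.1, -0.9, -6.0]
gripper_width: 0.562
gripper_force: 30.0
```

```bash
python3 -c "
from h import *
state()"
```

```text
t 20.4 p [ 0.5498 -0.0735  0.0431] yaw y-axis 93.51 z [-0.001 -0.    -1.   ] F [-0.1 -0.9 -6. ] w 0.562 q6 -1.73
```

Now 6 mm onto the studs with no contact force. I'll keep going down.

Request:
step_arm:
  plan:
    - [[0,0,0.5],[0,0,0],1]
    - [[0,0,1.0],[0,0,0],1]
    - [[0,0,1.5],[0,0,0],1]
    - [[0,0,2.0],[0,0,0],1]
    - [[0,0,2.5],[0,0,0],1]
    - [[0,0,3.0],[0,0,0],1]
    - [[0,0,3.4],[0,0,0],1]
    - [[0,0,3.7],[0,0,0],1]
    - [[0,0,3.8],[0,0,0],1]
    - [[0,0,3.8],[0,0,0],1]

```text
clock: 21.23
position: [0.5498, -0.0735, 0.0051]
eef_rot: [-0.031, 1.0, -0.0, -0.0]
ft_force: [0.0, -0.3, -6.0]
gripper_width: 0.561
gripper_force: 30.0
```

Request:
step_arm:
  plan:
    - [[0,0,0.1],[0,0,0],1]
    - [[0,0,0.2],[0,0,0],1]
    - [[0,0,0.3],[0,0,0],1]
    - [[0,0,0.3],[0,0,0],1]

```text
clock: 21.57
position: [0.5499, -0.0735, 0.0024]
eef_rot: [-0.031, 1.0, 0.0, 0.0]
ft_force: [-0.2, -0.9, -5.0]
gripper_width: 0.562
gripper_force: 30.0
```

Request:
step_arm:
  plan:
    - [[0,0,0.1],[0,0,0],1]
    - [[0,0,0.1],[0,0,0],1]
    - [[0,0,0.1],[0,0,0],0]
    - [[0,0,0.1],[0,0,0],0]
    - [[0,0,0.1],[0,0,0],0]
    - [[0,0,0.1],[0,0,0],0]
    - [[0,0,-1],[0,0,0],0]
    - [[0,0,-4],[0,0,0],0]
    - [[0,0,-8],[0,0,0],0]
    - [[0,0,-12],[0,0,0],0]

```text
clock: 22.4
position: [0.5492, -0.0737, 0.1235]
eef_rot: [-0.031, 1.0, -0.0, -0.001]
ft_force: [1.2, 0.5, -0.5]
gripper_width: 0.995
gripper_force: 0.0
```

```bash
python3 -c "
from h import *
state();im,K,_=shot('side','s8')
for r in rects(steel(im),.01,K): print(np.round(r[:5],3)) if r[0]<.7 and r[1]>-.3 else 0
print([ (np.round(r[:5],3)) for r in rects(steel(im),.032,K) if r[1]<0 and r[1]>-.3])
go([.711,.24,.18],77)"
```

```text
t 22.4 p [ 0.5492 -0.0737  0.1235] yaw y-axis 93.52 z [-0.002 -0.001 -1.   ] F [ 1.2  0.5 -0.5] w 0.995 q6 -1.73
[  0.643   0.309 132.384  53.364 -13.125]
[ 5.57000e-01 -9.40000e-02  1.33919e+02  6.86700e+01  2.81600e+00]
[  0.612  -0.172 103.293  61.616   2.392]
[array([ 5.51000e-01, -7.60000e-02,  1.31441e+02,  6.73990e+01,
        2.81600e+00]), array([  0.605,  -0.152, 101.381,  60.476,   2.392]), array([ 7.65000e-01, -8.40000e-02,  1.38114e+02,  2.70980e+01,
        8.39280e+01])]
shift [-17.67  30.32  -4.58] turn [2.000e-04 1.090e-02 2.901e-01]
```

Plate 1 is on the studs. Plate 2 was knocked aside to about (0.642,0.308), so I'll hover there and measure again.

```bash
python3 -c "
from h import *
go([.718,.289,.18],77)"
```

```text
shift [-18.67  35.17  -4.57] turn [2.000e-04 1.090e-02 2.901e-01]
```

Request:
step_arm:
  plan:
    - [[-2,4,-3],[0,0,0.05],0]
    - [[-18.7,35.2,-5.5],[0,0,0.29],0]
    - [[-18.7,35.2,-5.5],[0,0,0.29],0]
    - [[-18.7,35.2,-5.5],[0,0,0.29],0]
    - [[-18.7,35.2,-5.5],[0,0,0.29],0]
    - [[-18.7,35.2,-5.5],[0,0,0.29],0]
    - [[-18.7,35.2,-5.5],[0,0,0.29],0]
    - [[-18.7,35.2,-5.5],[0,0,0.29],0]
    - [[-18.7,35.2,-5.5],[0,0,0.29],0]
    - [[-18.7,35.2,-5.5],[0,0,0.29],0]

```text
clock: 23.28
position: [0.7159, 0.2923, 0.1776]
eef_rot: [0.114, 0.994, 0.0, 0.0]
ft_force: [0.4, 0.3, -0.0]
gripper_width: 0.998
gripper_force: 0.0
```

Request:
step_arm:
  plan:
    - [[0,0,0],[0,0,0],0]
    - [[0,0,0],[0,0,0],0]
    - [[0,0,0],[0,0,0],0]

```text
clock: 23.53
position: [0.7148, 0.2892, 0.1769]
eef_rot: [0.114, 0.993, -0.0, -0.0]
ft_force: [-0.6, 0.1, 0.2]
gripper_width: 1.004
gripper_force: 0.0
```

```bash
python3 -c "
from h import *
state();plate('w9');go([.642,.307,-.0205],77)"
```

```text
t 23.53 p [0.7148 0.2892 0.1769] yaw y-axis 76.92 z [-0.001 -0.001 -1.   ] F [-0.6  0.1  0.2] w 1.004 q6 -2.44
[  0.6426   0.3092 128.8759  49.4446 -13.1019] [257. 101.]
shift [ 7.5   0.15 19.79] turn [-0.0004 -0.0003 -0.0021]
```

```bash
python3 -c "
from h import *
im,K,_=shot('top','t9')
print(unproj([[127,143],[126,188],[98,145]],.065,K),unproj([[132,160],[131,188]],0.0,K))
h=cv2.cvtColor(im,cv2.COLOR_RGB2HSV)
for r in (150,165,180): print(r,[(x,tuple(int(v) for v in im[r,x])) for x in range(120,140,2)])"
```

```text
[[0.72064807 0.45214899 0.065     ]
 [0.57537881 0.44550933 0.065     ]
 [0.71378815 0.54475143 0.065     ]] [[0.68160163 0.4559872  0.        ]
 [0.58692626 0.45314056 0.        ]]
150 [(120, (226, 178, 115)), (122, (226, 178, 116)), (124, (195, 150, 97)), (126, (101, 76, 50)), (128, (91, 67, 43)), (130, (93, 70, 45)), (132, (133, 89, 55)), (134, (212, 146, 90)), (136, (213, 147, 90)), (138, (213, 147, 90))]
165 [(120, (221, 175, 109)), (122, (223, 176, 113)), (124, (203, 157, 100)), (126, (100, 75, 47)), (128, (95, 71, 46)), (130, (100, 75, 47)), (132, (136, 91, 56)), (134, (217, 152, 92)), (136, (217, 152, 92)), (138, (218, 153, 94))]
180 [(120, (211, 164, 105)), (122, (223, 175, 113)), (124, (226, 178, 114)), (126, (111, 83, 53)), (128, (91, 68, 44)), (130, (99, 74, 48)), (132, (131, 90, 54)), (134, (215, 152, 91)), (136, (215, 152, 90)), (138, (215, 152, 90))]
```

The mallet starts at y ≥ 0.445 and the gripper body reaches 0.412, so it clears. Going down on plate 2.

Request:
step_arm:
  plan:
    - [[4,0.2,2],[0,0,0],0]
    - [[7.5,0.4,5],[0,0,0],0]
    - [[7.5,0.4,9],[0,0,0],0]
    - [[7.5,0.4,13],[0,0,0],0]
    - [[7.5,0.4,16],[0,0,0],0]
    - [[7.5,0.4,18],[0,0,0],0]
    - [[7.5,0.4,19],[0,0,0],0]
    - [[7.5,0.4,19.3],[0,0,0],0]
    - [[7.5,0.4,19.3],[0,0,0],0]
    - [[7.5,0.4,19.3],[0,0,0],0]

```text
clock: 24.47
position: [0.6441, 0.3105, -0.0136]
eef_rot: [0.114, 0.993, 0.001, 0.001]
ft_force: [0.5, 0.6, 0.4]
gripper_width: 1.0
gripper_force: 0.0
```

```bash
python3 -c "
from h import *
state();go([.6426,.3092,-.0205],76.9)"
```

```text
t 24.47 p [ 0.6441  0.3105 -0.0136] yaw y-axis 76.89 z [ 0.002  0.001 -1.   ] F [0.5 0.6 0.4] w 1.0 q6 -2.52
shift [ 0.12 -0.16  0.69] turn [ 0.0019  0.0019 -0.0002]
```

Request:
step_arm:
  plan:
    - [[0,0,0.2],[0,0,0],0]
    - [[0,0,0.4],[0,0,0],0]
    - [[0,0,0.4],[0,0,0],0]
    - [[0,0,0.4],[0,0,0],0]

```text
clock: 24.8
position: [0.643, 0.3103, -0.019]
eef_rot: [0.114, 0.993, 0.0, 0.0]
ft_force: [1.2, -0.1, -0.3]
gripper_width: 1.001
gripper_force: 0.0
```

```bash
python3 -c "
from h import *
state();go([.6426,.3092,-.0205],76.9)"
```

```text
t 24.8 p [ 0.643   0.3103 -0.019 ] yaw y-axis 76.9 z [ 0.  0. -1.] F [ 1.2 -0.1 -0.3] w 1.001 q6 -2.52
shift [ 0.02 -0.12  0.15] turn [ 0.0005  0.0004 -0.    ]
```

Request:
step_arm:
  plan:
    - [[0,-0.1,0.15],[0,0,0],0]
    - [[0,-0.1,0.15],[0,0,0],1]
    - [[0,-0.1,0.15],[0,0,0],1]
    - [[0,-0.1,0.15],[0,0,0],1]
    - [[0,-0.1,0.15],[0,0,0],1]
    - [[0,-0.1,0.15],[0,0,0],1]
    - [[0,-0.1,0.15],[0,0,0],1]
    - [[0,-0.1,0.15],[0,0,0],1]
    - [[0,-0.1,0.15],[0,0,0],1]
    - [[0,-0.1,0.15],[0,0,0],1]

```text
clock: 25.63
position: [0.6426, 0.309, -0.0211]
eef_rot: [0.114, 0.993, -0.0, -0.0]
ft_force: [-0.8, -2.0, 0.3]
gripper_width: 0.566
gripper_force: 30.0
```

Request:
step_arm:
  plan:
    - [[0,0,0],[0,0,0],1]
    - [[0,0,-0.5],[0,0,0],1]
    - [[0,0,-1.5],[0,0,0],1]
    - [[0,0,-3],[0,0,0],1]
    - [[0,0,-5],[0,0,0],1]
    - [[0,0,-7],[0,0,0],1]
    - [[0,0,-9],[0,0,0],1]
    - [[0,0,-10.5],[0,0,0],1]
    - [[0,0,-11],[0,0,0],1]
    - [[0,0,-11],[0,0,0],1]

```text
clock: 26.47
position: [0.6433, 0.3099, 0.0909]
eef_rot: [0.114, 0.993, 0.001, 0.001]
ft_force: [-0.2, 1.0, -6.3]
gripper_width: 0.564
gripper_force: 30.0
```

```bash
python3 -c "
from h import *
state();go([.55,-.0735,.088],93.52)"
```

```text
t 26.47 p [0.6433 0.3099 0.0909] yaw y-axis 76.9 z [ 0.002  0.002 -1.   ] F [-0.2  1.  -6.3] w 0.564 q6 -2.52
shift [  0.4  -39.46   0.19] turn [ 0.0023  0.0021 -0.2901]
```

Request:
step_arm:
  plan:
    - [[0,-2,0],[0,0,-0.015],1]
    - [[0,-5,0],[0,0,-0.035],1]
    - [[0.1,-8.5,0],[0,0,-0.06],1]
    - [[0.1,-12,0],[0,0,-0.09],1]
    - [[0.1,-15.5,0],[0,0,-0.115],1]
    - [[0.2,-19,0],[0,0,-0.14],1]
    - [[0.2,-22.5,0],[0,0,-0.165],1]
    - [[0.2,-26,0],[0,0,-0.19],1]
    - [[0.3,-29.5,0],[0,0,-0.22],1]
    - [[0.3,-32,0],[0,0,-0.24],1]

```text
clock: 27.3
position: [0.5647, -0.0043, 0.0876]
eef_rot: [-0.006, 1.0, -0.0, -0.001]
ft_force: [0.2, 0.3, -5.0]
gripper_width: 0.564
gripper_force: 30.0
```

```bash
python3 -c "
from h import *
state();go([.55,-.0735,.088],93.52)"
```

```text
t 27.3 p [ 0.5647 -0.0043  0.0876] yaw y-axis 90.67 z [-0.003 -0.    -1.   ] F [ 0.2  0.3 -5. ] w 0.564 q6 -1.9
shift [ 1.55 -6.9  -0.03] turn [-0.0003 -0.003  -0.0498]
```

Request:
step_arm:
  plan:
    - [[0.5,-2,0],[0,0,-0.015],1]
    - [[0.9,-4,0],[0,0,-0.03],1]
    - [[1.3,-6,0],[0,0,-0.045],1]
    - [[1.5,-6.9,0],[0,0,-0.05],1]
    - [[1.5,-6.9,1],[0,0,-0.05],1]
    - [[1.5,-6.9,2],[0,0,-0.05],1]
    - [[1.5,-6.9,2.8],[0,0,-0.05],1]
    - [[1.5,-6.9,2.8],[0,0,-0.05],1]
    - [[1.5,-6.9,2.8],[0,0,-0.05],1]
    - [[1.5,-6.9,2.8],[0,0,-0.05],1]

```text
clock: 28.13
position: [0.5533, -0.0704, 0.0608]
eef_rot: [-0.031, 1.0, -0.0, -0.0]
ft_force: [0.2, -0.3, -5.3]
gripper_width: 0.563
gripper_force: 30.0
```

```bash
python3 -c "
from h import *
im,K,s=shot('wrist','w10');state();go([.5498,-.0735,.0575],93.52)
cv2.imwrite('pics/w10c.png',cv2.resize(im[110:185,206:306,::-1],(800,600),interpolation=cv2.INTER_CUBIC))"
```

```text
t 28.18 p [ 0.5534 -0.0704  0.0611] yaw y-axis 93.56 z [ 0. -0. -1.] F [ 0.7 -0.1 -5.7] w 0.564 q6 -1.73
shift [ 0.38 -0.29  0.36] turn [-0.0001  0.0003  0.0008]
```

View pics/w10c.png

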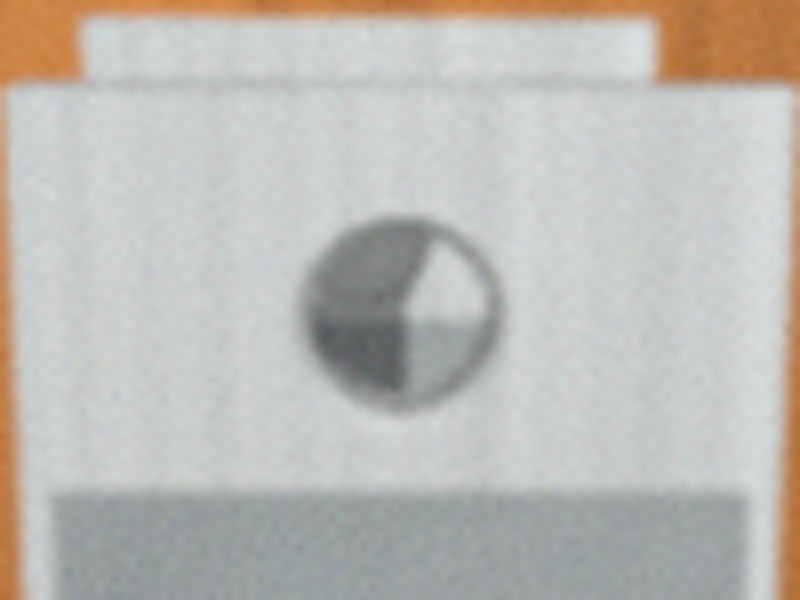

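The stud appears up and to the left of the hole at crop (402,312), matching the computed remaining shift. I'll correct that before going down.

Request:
step_arm:
  plan:
    - [[0.2,-0.15,0],[0,0,0],1]
    - [[0.4,-0.3,0],[0,0,0],1]
    - [[0.4,-0.3,0.3],[0,0,0],1]
    - [[0.4,-0.3,0.3],[0,0,0],1]
    - [[0.4,-0.3,0.3],[0,0,0],1]
    - [[0.4,-0.3,0.3],[0,0,0],1]

```text
clock: 28.68
position: [0.5493, -0.0742, 0.058]
eef_rot: [-0.031, 1.0, -0.0, 0.0]
ft_force: [0.8, -1.1, -5.5]
gripper_width: 0.566
gripper_force: 30.0
```

```bash
python3 -c "
from h import *
state();go([.5496,-.0735,.0575],93.52)"
```

```text
t 28.68 p [ 0.5493 -0.0742  0.058 ] yaw y-axis 93.51 z [ 0.  0. -1.] F [ 0.8 -1.1 -5.5] w 0.566 q6 -1.73
shift [-0.04  0.07  0.05] turn [-0.      0.0002 -0.0002]
```

Request:
step_arm:
  plan:
    - [[-0.03,0.07,0],[0,0,0],1]
    - [[-0.03,0.07,0.3],[0,0,0],1]
    - [[-0.03,0.07,0.5],[0,0,0],1]
    - [[-0.03,0.07,0.7],[0,0,0],1]
    - [[-0.03,0.07,0.9],[0,0,0],1]
    - [[-0.03,0.07,1.1],[0,0,0],1]
    - [[-0.03,0.07,1.3],[0,0,0],1]
    - [[-0.03,0.07,1.5],[0,0,0],1]
    - [[-0.03,0.07,1.5],[0,0,0],1]

```text
clock: 29.43
position: [0.5491, -0.0735, 0.0424]
eef_rot: [-0.031, 1.0, -0.0, -0.0]
ft_force: [-0.5, 0.2, -5.3]
gripper_width: 0.562
gripper_force: 30.0
```

Request:
step_arm:
  plan:
    - [[0,0,0.5],[0,0,0],1]
    - [[0,0,1.0],[0,0,0],1]
    - [[0,0,1.5],[0,0,0],1]
    - [[0,0,2.0],[0,0,0],1]
    - [[0,0,2.4],[0,0,0],1]
    - [[0,0,2.7],[0,0,0],1]
    - [[0,0,2.9],[0,0,0],1]
    - [[0,0,2.9],[0,0,0],1]

```text
clock: 30.1
position: [0.5491, -0.0735, 0.0134]
eef_rot: [-0.031, 1.0, -0.0, -0.0]
ft_force: [-0.9, 0.5, -5.6]
gripper_width: 0.565
gripper_force: 30.0
```

Request:
step_arm:
  plan:
    - [[0,0,0.1],[0,0,0],1]
    - [[0,0,0.2],[0,0,0],1]
    - [[0,0,0.25],[0,0,0],1]
    - [[0,0,0.25],[0,0,0],1]

```text
clock: 30.43
position: [0.5494, -0.0734, 0.0115]
eef_rot: [-0.031, 1.0, 0.0, 0.0]
ft_force: [-0.5, 0.1, -5.8]
gripper_width: 0.561
gripper_force: 30.0
```

Within about 0.6 mm of the first plate. Releasing and rising.

Request:
step_arm:
  plan:
    - [[0,0,0.05],[0,0,0],0]
    - [[0,0,0.05],[0,0,0],0]
    - [[0,0,0.05],[0,0,0],0]
    - [[0,0,0.05],[0,0,0],0]
    - [[0,0,0],[0,0,0],0]
    - [[0,0,-1],[0,0,0],0]
    - [[0,0,-4],[0,0,0],0]
    - [[0,0,-8],[0,0,0],0]
    - [[0,0,-12],[0,0,0],0]
    - [[0,0,-16],[0,0,0],0]

```text
clock: 31.27
position: [0.549, -0.0736, 0.1742]
eef_rot: [-0.031, 1.0, -0.0, 0.0]
ft_force: [2.1, -0.2, -1.3]
gripper_width: 0.996
gripper_force: 0.0
```

```bash
python3 -c "
from h import *
state();a,K,_=shot('side','s11')
for r in rects(steel(a),.01,K): print(np.round(r[:5],3)) if r[0]<.75 and r[1]>0 else 0
cv2.imwrite('pics/s11c.png',cv2.resize(a[60:310,110:430,::-1],(768,600),interpolation=cv2.INTER_CUBIC))
go([.58,-.285,.20],93.8)"
```

```text
t 31.27 p [ 0.549  -0.0736  0.1742] yaw y-axis 93.52 z [ 0. -0. -1.] F [ 2.1 -0.2 -1.3] w 0.996 q6 -1.73
shift [ -1.33 -21.23  -1.63] turn [-0.0015  0.0122 -0.0033]
```

View pics/s11c.png

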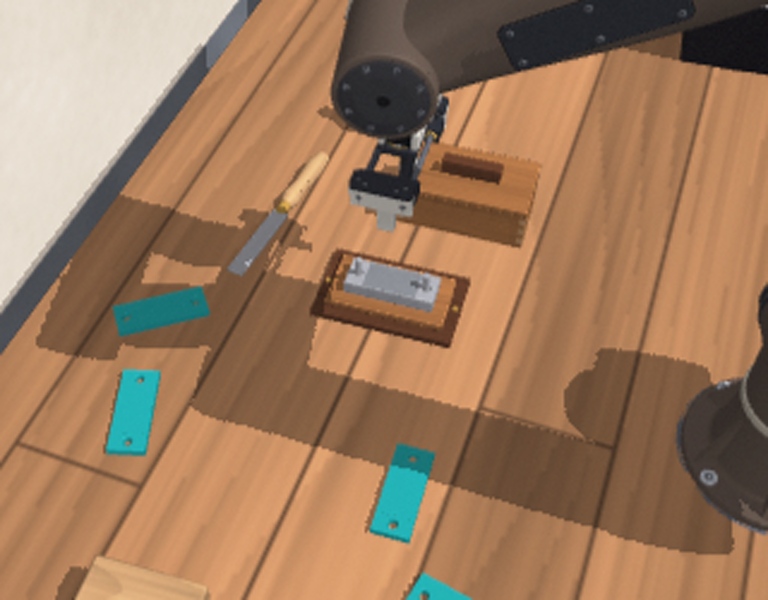

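Both plates are on the studs, flat in the case, at crop (392,283). The lid stands upright at (470,190), and nothing else has moved. Next I'll fetch the lid.

```bash
python3 -c "
from h import *
state();go([.4992,-.2906,.174],93.77)"
```

```text
t 31.32 p [ 0.5535 -0.074   0.1833] yaw y-axis 93.61 z [ 0.012 -0.001 -1.   ] F [ 4.4 -0.1  8.6] w 0.995 q6 -1.73
shift [  6.8  -21.28   0.87] turn [-0.0015  0.0122 -0.0028]
```

Request:
step_arm:
  plan:
    - [[0,0,0],[0,0,0],0]
    - [[0,0,0],[0,0,0],0]
    - [[1,-3,0],[0,0,0],0]
    - [[2.2,-7,0],[0,0,0],0]
    - [[3.5,-11,0],[0,0,0],0]
    - [[4.8,-15,0],[0,0,0],0]
    - [[5.8,-18.5,0],[0,0,0],0]
    - [[6.4,-21.2,0],[0,0,0],0]
    - [[6.4,-21.2,0],[0,0,0],0]
    - [[6.4,-21.2,0],[0,0,0],0]

```text
clock: 32.15
position: [0.497, -0.2902, 0.1699]
eef_rot: [-0.029, 1.0, 0.0, -0.002]
ft_force: [0.1, -0.3, -0.6]
gripper_width: 1.002
gripper_force: 0.0
```

Request:
step_arm:
  plan:
    - [[0,0,0],[0,0,0],0]
    - [[0,0,2],[0,0,0],0]
    - [[0,0,2],[0,0,0],0.3]
    - [[0,0,2],[0,0,0],0.3]
    - [[0,0,2],[0,0,0],0.3]
    - [[0,0,2],[0,0,0],0.3]

```text
clock: 32.65
position: [0.4991, -0.2886, 0.1522]
eef_rot: [-0.031, 1.0, -0.0, 0.0]
ft_force: [0.3, 0.1, 0.6]
gripper_width: 0.757
gripper_force: 0.0
```

```bash
python3 -c "
from h import *
im,K,s=shot('wrist','w12');state();go([.4992,-.2906,.0555],93.77)
print(tpx(0*np.eye(3)[:1]))
# handle near end predicted vs seen (dark brown)
print(proj([[.4992-.045*.998,-.2906-.045*.066,.1]],K))
g=cv2.cvtColor(im,cv2.COLOR_RGB2HSV)
for r in (100,120,140,160,180,200): print(r,[tuple(int(v) for v in im[r,x]) for x in range(236,280,4)])"
```

```text
t 32.7 p [ 0.4991 -0.2887  0.1523] yaw y-axis 93.56 z [ 0.001 -0.    -1.   ] F [-0.4 -0.1 -0.3] w 0.73 q6 -1.32
shift [ 0.01 -0.19  9.68] turn [-0.0004  0.0009 -0.0036]
[[254.02752354 219.95571397]]
[[251.57936579 142.26769521]]
100 [(193, 122, 64), (187, 122, 65), (181, 118, 59), (181, 115, 62), (193, 121, 65), (185, 117, 64), (184, 116, 62), (178, 114, 65), (173, 111, 58), (180, 118, 66), (176, 112, 60)]
120 [(194, 125, 67), (182, 117, 62), (179, 117, 63), (183, 119, 64), (190, 121, 63), (182, 114, 63), (182, 117, 65), (170, 107, 55), (165, 104, 54), (178, 114, 62), (177, 113, 63)]
140 [(200, 130, 74), (183, 117, 63), (137, 85, 47), (127, 80, 44), (119, 76, 40), (120, 74, 42), (119, 72, 43), (167, 106, 56), (181, 119, 67), (176, 115, 66), (172, 109, 60)]
160 [(197, 129, 70), (161, 101, 53), (95, 52, 33), (108, 63, 41), (103, 64, 37), (98, 58, 32), (109, 64, 38), (91, 53, 31), (179, 114, 62), (175, 114, 63), (167, 106, 54)]
180 [(194, 125, 70), (169, 108, 58), (89, 47, 32), (101, 59, 37), (104, 60, 41), (106, 61, 39), (102, 60, 38), (92, 50, 31), (179, 115, 66), (165, 106, 61), (166, 105, 58)]
200 [(198, 129, 72), (182, 116, 63), (92, 57, 34), (102, 59, 40), (106, 60, 36), (102, 59, 35), (99, 60, 39), (97, 58, 37), (172, 109, 57), (155, 94, 49), (180, 115, 66)]
```

The handle is where I left it, at cols 242–265 with its near end at row 140. Going down and gripping.

Request:
step_arm:
  plan:
    - [[0,-0.2,2.5],[0,0,-0.004],0.3]
    - [[0,-0.2,5],[0,0,-0.004],0.3]
    - [[0,-0.2,7],[0,0,-0.004],0.3]
    - [[0,-0.2,8.5],[0,0,-0.004],0.3]
    - [[0,-0.2,9.4],[0,0,-0.004],0.3]
    - [[0,-0.2,9.6],[0,0,-0.004],0.3]
    - [[0,-0.2,9.6],[0,0,-0.004],0.3]

```text
clock: 33.28
position: [0.4988, -0.291, 0.0555]
eef_rot: [-0.033, 0.999, -0.0, -0.0]
ft_force: [0.4, 0.0, 0.7]
gripper_width: 0.697
gripper_force: 0.0
```

Request:
step_arm:
  plan:
    - [[0,0,0],[0,0,0],1]
    - [[0,0,0],[0,0,0],1]
    - [[0,0,0],[0,0,0],1]
    - [[0,0,0],[0,0,0],1]
    - [[0,0,0],[0,0,0],1]
    - [[0,0,0],[0,0,0],1]
    - [[0,0,0],[0,0,0],1]
    - [[0,0,0],[0,0,0],1]
    - [[0,0,0],[0,0,0],1]

```text
clock: 34.03
position: [0.4987, -0.2909, 0.0556]
eef_rot: [-0.033, 0.999, 0.0, 0.0]
ft_force: [-0.5, 1.4, 2.4]
gripper_width: 0.225
gripper_force: 30.0
```

Request:
step_arm:
  plan:
    - [[0,0,-0.5],[0,0,0],1]
    - [[0,0,-1.5],[0,0,0],1]
    - [[0,0,-3],[0,0,0],1]
    - [[0,0,-4.5],[0,0,0],1]
    - [[0,0,-6],[0,0,0],1]
    - [[0,0,-7.5],[0,0,0],1]
    - [[0,0,-9],[0,0,0],1]
    - [[0,0,-10],[0,0,0],1]
    - [[0,0,-10],[0,0,0],1]
    - [[0,0,-10],[0,0,0],1]

```text
clock: 34.87
position: [0.4987, -0.2909, 0.1557]
eef_rot: [-0.033, 0.999, 0.0, 0.0]
ft_force: [0.4, -0.4, -6.3]
gripper_width: 0.23
gripper_force: 30.0
```

```bash
python3 -c "
from h import *
state();go([.5493,-.0730,.155],93.6)"
```

```text
t 34.87 p [ 0.4987 -0.2909  0.1557] yaw y-axis 93.73 z [ 0.001  0.    -1.   ] F [ 0.4 -0.4 -6.3] w 0.23 q6 -1.32
shift [-6.47 21.41  0.08] turn [0.0002 0.0008 0.0022]
```

Request:
step_arm:
  plan:
    - [[-0.7,2.4,0],[0,0,0.002],1]
    - [[-1.5,4.9,0],[0,0,0.002],1]
    - [[-2.2,7.3,0],[0,0,0.002],1]
    - [[-2.9,9.7,0],[0,0,0.002],1]
    - [[-3.7,12.2,0],[0,0,0.002],1]
    - [[-4.4,14.6,0],[0,0,0.002],1]
    - [[-5.2,17.1,0],[0,0,0.002],1]
    - [[-6,19.8,0],[0,0,0.002],1]
    - [[-6.5,21.4,0],[0,0,0.002],1]
    - [[-6.5,21.4,0],[0,0,0.002],1]

```text
clock: 35.7
position: [0.5497, -0.0703, 0.1541]
eef_rot: [-0.033, 0.999, 0.0, -0.001]
ft_force: [-0.0, -1.2, -4.0]
gripper_width: 0.228
gripper_force: 30.0
```

Request:
step_arm:
  plan:
    - [[0,0,1.5],[0,0,0],1]
    - [[0,0,3],[0,0,0],1]
    - [[0,0,4.5],[0,0,0],1]
    - [[0,0,5.5],[0,0,0],1]
    - [[0,0,6],[0,0,0],1]
    - [[0,0,6],[0,0,0],1]
    - [[0,0,6],[0,0,0],1]

```text
clock: 36.28
position: [0.5496, -0.0734, 0.0954]
eef_rot: [-0.032, 0.999, -0.0, -0.0]
ft_force: [0.2, 0.3, -4.6]
gripper_width: 0.227
gripper_force: 30.0
```

```bash
python3 -c "
from h import *
state();go([.5493,-.0730,.085],93.6)"
```

```text
t 36.28 p [ 0.5496 -0.0734  0.0954] yaw y-axis 93.63 z [-0. -0. -1.] F [ 0.2  0.3 -4.6] w 0.227 q6 -1.73
shift [0.03 0.04 1.04] turn [-0.0003 -0.0005  0.0005]
```

Request:
step_arm:
  plan:
    - [[0.02,0.02,0.5],[0,0,0],1]
    - [[0.02,0.02,1],[0,0,0],1]
    - [[0.02,0.02,1.4],[0,0,0],1]
    - [[0.02,0.02,1.6],[0,0,0],1]
    - [[0.02,0.02,1.8],[0,0,0],1]
    - [[0.02,0.02,2.0],[0,0,0],1]
    - [[0.02,0.02,2.1],[0,0,0],1]
    - [[0.02,0.02,2.2],[0,0,0],1]
    - [[0.02,0.02,2.2],[0,0,0],1]

```text
clock: 37.03
position: [0.5493, -0.073, 0.0733]
eef_rot: [-0.032, 0.999, -0.0, -0.0]
ft_force: [-0.6, 0.1, -5.2]
gripper_width: 0.226
gripper_force: 30.0
```

Request:
step_arm:
  plan:
    - [[0,0,0.1],[0,0,0],1]
    - [[0,0,0.2],[0,0,0],1]
    - [[0,0,0.3],[0,0,0],1]
    - [[0,0,0.4],[0,0,0],1]
    - [[0,0,0.5],[0,0,0],1]
    - [[0,0,0.5],[0,0,0],1]

```text
clock: 37.53
position: [0.5492, -0.073, 0.0682]
eef_rot: [-0.032, 1.0, -0.0, -0.0]
ft_force: [-0.3, -0.6, -5.1]
gripper_width: 0.224
gripper_force: 30.0
```

Request:
step_arm:
  plan:
    - [[0,0,0.1],[0,0,0],1]
    - [[0,0,0.15],[0,0,0],1]
    - [[0,0,0.15],[0,0,0],1]

```text
clock: 37.78
position: [0.5494, -0.0731, 0.0676]
eef_rot: [-0.032, 0.999, -0.0, 0.0]
ft_force: [-2.8, -0.5, 1.9]
gripper_width: 0.223
gripper_force: 30.0
```

Contact exactly at the seated height, 0.0676. Releasing and rising.

Request:
step_arm:
  plan:
    - [[0,0,0],[0,0,0],0.3]
    - [[0,0,0],[0,0,0],0.3]
    - [[0,0,0],[0,0,0],0.3]
    - [[0,0,0],[0,0,0],0.3]
    - [[0,0,-1],[0,0,0],0.3]
    - [[0,0,-3],[0,0,0],0.3]
    - [[0,0,-6],[0,0,0],0.3]
    - [[0,0,-10],[0,0,0],0.3]
    - [[0,0,-14],[0,0,0],0.3]
    - [[0,0,-17],[0,0,0],0.3]

```text
clock: 38.62
position: [0.55, -0.0732, 0.2415]
eef_rot: [-0.032, 0.999, -0.0, 0.002]
ft_force: [1.3, 0.7, 0.4]
gripper_width: 0.696
gripper_force: 0.0
```

Request:
step_arm:
  plan:
    - [[0,0,0],[0,0,0],0.3]
    - [[0,0,0],[0,0,0],0.3]
    - [[0,0,0],[0,0,0],0.3]
    - [[0,0,0],[0,0,0],0.3]

```text
clock: 38.95
position: [0.5486, -0.073, 0.2361]
eef_rot: [-0.032, 1.0, 0.0, -0.001]
ft_force: [-0.3, -0.1, 0.3]
gripper_width: 0.702
gripper_force: 0.0
```

```bash
python3 -c "
from h import *
state();a,K,_=shot('side','s13')
cv2.imwrite('pics/s13c.png',cv2.resize(a[60:310,110:430,::-1],(768,600),interpolation=cv2.INTER_CUBIC))
z=cv2.imread('pics/side0.png')[...,::-1]
d=np.abs(a.astype(int)-z).sum(2)
print(d[145:205,238:308].mean())"
```

```text
t 38.95 p [ 0.5486 -0.073   0.2361] yaw y-axis 93.62 z [-0.002 -0.    -1.   ] F [-0.3 -0.1  0.3] w 0.702 q6 -1.73
64.51095238095238
```

View pics/s13c.png

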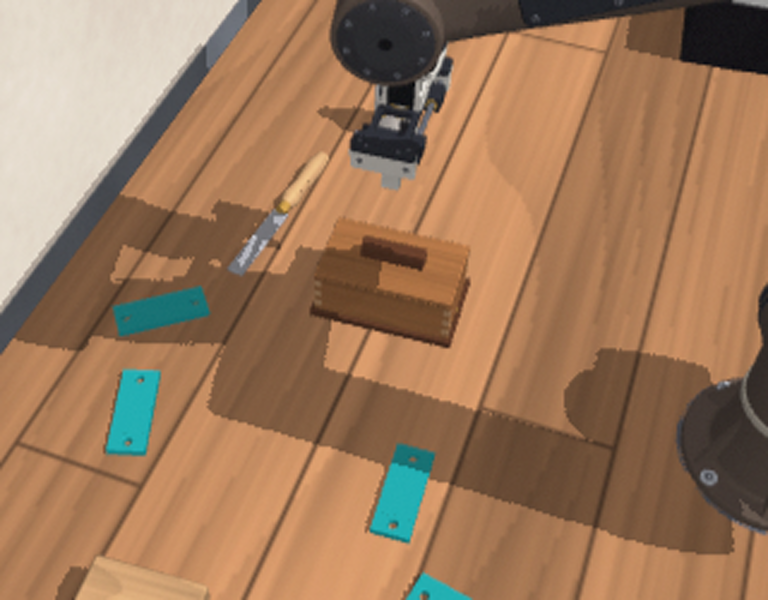

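The lid sits level on the case at crop (392,282). The other objects are unmoved and the arm is clear, so I'll hand it in.

```bash
python3 -c "
from rig import env
print(env.sign_off())"
```

```text
the job is handed in; nothing more can be done
None
```

Job handed in at about 39 s: both steel plates found lying out are flat on the studs, the lid is back on fully down and level, and the mallet, chisel, bottle and turquoise look-alikes were not touched.

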